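# Load the amber sample cassette onto the diffraction stage

### The job

First lay the loose brass spacer bar flat in the black outline on the sample stage, beside the bar that is screwed down there. Then take the cassette with the orange tab out of its tightly packed rack by tipping its top outward, away from the hold-down rail, before lifting it, and set it gently upright across both bars, centred on the stage plate and square to it, with its wide faces looking out over the ends of the bars. Leave the other cassettes standing in the rack and let go of everything.

Things in the scene. Friction and masses are not known exactly. Their poses are not given: they have to be found in the camera images.
- cassette_amber: upright aluminium sample cassette, box 80 (its x) x 32 (its y) x 110 mm (z), 0.24 to 0.39 kg; on its top a flat pull tab 12 (x) x 24 (y) x 30 mm high, centred 22 mm to its -x (front) side; the one to load: orange tab and amber round windows in its wide (x-z) faces. Its place in the row varies. Origin: centre of its underside; z up, tab top at z = 140 mm
- amber_tab (a point): middle of the orange pull tab (22 mm to the front of the cassette's centre, 125 mm above its underside, so 15 mm above the cassette's flat top); the tab is 12 mm thick along the cassette's x, the way to pinch it; the neighbours' tabs stand beside it along y, 10 mm away
- rack: fixed grey open rack with five cassettes side by side along its y, 34 mm pitch (2 mm gaps), their x along its x. Origin: centre of its underside; -x is its front, facing the robot. Floor 8 mm thick. Rear wall's inner face at x = 45 mm, side cheeks' inner faces at y = +-86 mm, tops at z = 60 mm
- rack_lip (a point): middle of the top edge, inner face, of the rack's front lip: x = -41.5 mm, z = 25 mm in the rack (17 mm above its floor), lip 5 mm thick. The cassettes' fronts stand 1.5 mm behind it. A cassette tipped outward (top to -x) turns about this edge, its foot staying in the rack
- rack_rail (a point): middle of the lower front edge of the dark hold-down rail along y over the cassettes' rear top edges: rack x = 30 to 50, z = 128 to 136 mm, i.e. 10 mm above the tops (z = 118), overlapping them by 10 mm. It stops a straight lift or pull: tip a cassette 0.2 to 0.35 rad over the lip (clear of the rail from about 0.12), then draw it out along its own leaning axis
- stage: fixed sample stage, black blocks under an aluminium plate 144 (x) x 110 mm (y), plate top 70 mm above the table. Origin: centre of its underside; z up
- stage_top (a point): centre of the top face of the stage plate, axes as the stage. A fixed brass bar 16 x 70 (y) x 20 mm high is screwed on, centred at x = +28 mm. The cassette's centre belongs over this point, on the two bars (underside 20 mm above the plate), its y along the stage's y, either way round
- spacer_mark (a point): centre of the black outline (26 x 80 mm, drawn on the plate) where the loose spacer belongs, on the plate's top at x = -28 mm in the stage's axes; the spacer's long axis lies along the stage's y
- spacer: loose brass bar 16 (x) x 70 (y) x 20 mm high, about 0.19 kg, lying on the table left of the stage. Origin: centre of its underside; long axis y
- cassette_a: upright aluminium sample cassette, box 80 (its x) x 32 (its y) x 110 mm (z), 0.24 to 0.39 kg; on its top a flat pull tab 12 (x) x 24 (y) x 30 mm high, centred 22 mm to its -x (front) side; blue tab; not to be taken, stays in the rack. Origin: centre of its underside; z up, tab top at z = 140 mm
- cassette_b: upright aluminium sample cassette, box 80 (its x) x 32 (its y) x 110 mm (z), 0.24 to 0.39 kg; on its top a flat pull tab 12 (x) x 24 (y) x 30 mm high, centred 22 mm to its -x (front) side; white tab; not to be taken, stays in the rack. Origin: centre of its underside; z up, tab top at z = 140 mm
- cassette_c: upright aluminium sample cassette, box 80 (its x) x 32 (its y) x 110 mm (z), 0.24 to 0.39 kg; on its top a flat pull tab 12 (x) x 24 (y) x 30 mm high, centred 22 mm to its -x (front) side; green tab; not to be taken, stays in the rack. Origin: centre of its underside; z up, tab top at z = 140 mm
- cassette_d: upright aluminium sample cassette, box 80 (its x) x 32 (its y) x 110 mm (z), 0.24 to 0.39 kg; on its top a flat pull tab 12 (x) x 24 (y) x 30 mm high, centred 22 mm to its -x (front) side; blue tab; not to be taken, stays in the rack. Origin: centre of its underside; z up, tab top at z = 140 mm
Things that resemble listed ones, but are neither listed nor needed, are in the scene too. What is shaped like the cassette_amber but purple is not meant. There is more than one size of the rack; the job needs the larger.

How it is judged:
On the way, in this order (a step that is already met when the one before it is completed fails the run):
1. the loose spacer lies flat in the outline on the stage (horizontal distance between spacer and spacer_mark below 0.01 m and angle between the y axis of spacer and the y axis of stage_top, either way round below 0.14 rad and z of spacer in the frame of stage_top between -0.004 and 0.004 m and angle between spacer's own z axis and vertical below 0.06 rad and contact force between spacer and the fingers below 0.05 N and linear speed of spacer below 0.02 m/s), for 0.2 s.
2. the orange-tab cassette is tipped outward by its top (over 0.12 rad) with its foot still in the rack (angle between cassette_amber's own z axis and vertical above 0.12 rad and x of amber_tab in the frame of rack below -0.03 m and z of cassette_amber in the frame of rack below 0.035 m and x of cassette_amber in the frame of rack above -0.03 m), for 0.1 s.
At the end, for the whole second after the job is handed in: Orange-tab cassette at rest on both bars: upright within 0.05 rad, underside 17-23 mm above the plate, within 12 mm of its centre and 0.14 rad of square; spacer flat within 10 mm and 0.14 rad of its mark; the others upright (0.08 rad), within 20 mm of their starts, in the rack (horizontal distance between spacer and spacer_mark below 0.01 m and angle between the y axis of each of spacer, cassette_amber and the y axis of stage_top, either way round below 0.14 rad and z of spacer in the frame of stage_top between -0.004 and 0.004 m and angle between spacer's own z axis and vertical below 0.06 rad and horizontal distance between cassette_amber and stage_top below 0.012 m and angle between cassette_amber's own z axis and vertical below 0.05 rad and z of cassette_amber in the frame of stage_top between 0.017 and 0.023 m and contact force between cassette_amber and spacer above 0.2 N and linear speed of each of cassette_amber, spacer below 0.02 m/s and distance of each of cassette_a, cassette_b, cassette_c, cassette_d from where it was at the start of the episode below 0.02 m and angle between each of cassette_a, cassette_b, cassette_c, cassette_d's own z axis and vertical below 0.08 rad); the robot touches nothing.
It fails at once if another cassette is tipped over or pulled out of the row (angle between any of cassette_a, cassette_b, cassette_c, cassette_d's own z axis and vertical above 0.4 rad or distance of any of cassette_a, cassette_b, cassette_c, cassette_d from where it was at the start of the episode above 0.05 m).
It fails at once if the cassette is banged down on the stage or the spacer (over 60 N) (contact force between cassette_amber and stage above 60 N or contact force between cassette_amber and spacer above 60 N).
It also fails if it takes over 54 s, if anything falls off the work surface, if the arm or the gripper's body presses on something with over 40 N, if the wrist force passes 120 N, or if a joint passes its speed limit or range.

### The arm

A 6-joint arm with a two-finger parallel gripper is mounted at the origin on the work surface. World frame = base frame: x ahead of the robot, y to its left, z up, the work surface at z = 0. Lengths are in m, angles in rad, forces in N, time in s.
With the tool pointing down it reaches from about 0.3 to 0.875 m from the base axis. Payload 6.4 kg.
Tool frame: the origin (TCP) lies midway between the tips of the shut fingers; the grasp point (between the pads) lies arm.hold_point_z behind it (arm.hold_point_z is the distance from the TCP to the grasp point, in m); y points along the fingers, x is the direction in which the jaws open and shut, and the axes are right-handed (so a half turn about y gives the same grasp; the last joint's range is limited). The gripper opens to 88 mm and grips with 3 to 60 N. Pads are 18 mm wide; open, the fingers measure 123 mm over their backs; the gripper's body (75 mm by 187 mm) begins 45 mm behind the grasp point.
Start: joints at [0.966, 0.181, 1.607, -0, 1.354, -0.206], TCP at [0.223, 0.53, 0.239] pointing down, gripper open.
Joint ranges: [-2.99, 2.99], [-0.89, 2.07], [0.3, 2.58], [-1.14, 4.28], [0, 2.63], [-3.12, 3.12]. Speed limits (rad/s): [2.57, 2.57, 3.01, 3.14, 3.14, 3.14].

### API

Orientations are given as a unit quaternion [x, y, z, w].
In Python, from cell import arm gives the robot as it stands.
- The arm moves only by the tool move_arm, never from a script. Its arguments are lists of equal length, an entry for each row: "dp": the shift along the world's x, y, z in cm, a list of three; "twist": the turn, a rotation vector about the world's x, y, z in degrees, a list of three. A call has exactly 8 rows; each row shifts and turns the pose as measured when the row begins; what a row does not reach is not made up. A row lasts 1/12 s, in which the tool goes at most 41.7 mm and 7.16 degrees, less where a joint would pass 70% of its speed; a pose out of reach is approached as far as the arm can. A call with a gripper value outside its range is refused whole. "hand" is the closure in counts, from 0 (fully open) to 255 (shut), set as the call begins (left out, the last holds). The fingers move at their own pace and stop on an object; "squeeze" is the grip in N (left out, the last holds). Time passes only in rows, so rows that do not move let the fingers close, or fill a call up. It gives the time, the measured TCP pose, the force and the opening at its end, in the units of the state.
- arm.get_obs(): the state, without advancing time (a new reading comes with each control period).
- arm.read_camera(name): name is "side" or "top" or "wrist"; returns the picture (400x640x3 uint8, red, green, blue); there is no depth.
- arm.calibration(name): a dict with "K" (3x3 intrinsics, pixels), "rvec" (rotation vector, rad) and "tvec" (3), from world to camera coordinates, as OpenCV has them. Camera axes: x right, y down, z forward; pixel columns grow to the right and rows downward; lengths in m; the calibration is good to about 2 mm. The wrist camera is an equidistant fisheye: a pixel r from the principal point sees the ray r / f radians off the axis. A picture is of the moment at which its call begins: read the wrist's pose just before it. calibration takes no time and is no camera call; for the wrist camera it gives the pose at the moment of the call.
- arm.close_job(): hands the job in, once; it reports no verdict.
The state is a dict: "t": time; "qpos": joint angles; "qvel": joint speeds; "tau": joint torques, N m; "position": TCP position; "tcp_rot": TCP orientation; "wrist_force": force on the tool from outside, world axes, zero at the start; "moment": the same for the moment, N m; "finger_gap": finger opening in m.
Only numpy, scipy, OpenCV 4.12 (cv2) and the standard library are available. Lean on these libraries where they do the work, as an engineer would, in place of code of your own. Each camera call takes 0.05 s, during which the arm holds its last target.

## Working session

There is one attempt and no reset: what is moved stays moved. The work goes in short steps, Python scripts to look and compute and a tool call to move; the robot and the scene stay as the last step left them, time stands still between calls to the robot, and variables do not carry over. Pictures are saved under pics/ and viewed, and the job is handed in when it is done.

Besides the shell and the picture viewer there is one more tool, called in YAML: its name, and indented under it one key for each argument. move_arm: Moves the arm, as the interface text tells. Its arguments: {"type":"object","properties":{"dp":{"type":"array","items":{"type":"array","items":{"type":"number"}}},"twist":{"type":"array","items":{"type":"array","items":{"type":"number"}}},"hand":{"type":"number"},"squeeze":{"type":"number"}},"required":["dp","twist"]}

```bash
mkdir -p pics; ls; cat > h.py <<'E'
import numpy as np, cv2
from cell import arm
def snap(n,f):
    im=arm.read_camera(n); cv2.imwrite('pics/'+f,cv2.cvtColor(im,cv2.COLOR_RGB2BGR)); return im
E
python3 - <<'E'
from h import *
print(arm.get_obs(), arm.hold_point_z)
for n in ['side','top','wrist']:
    print(n,arm.calibration(n)); im=snap(n,n+'0.png'); np.save(n+'0.npy',im)
E
```

```text
pics
{'t': 0.0, 'qpos': array([ 9.65733703e-01,  1.81521958e-01,  1.60798771e+00,  1.14723088e-05,
        1.35379954e+00, -2.06298666e-01]), 'qvel': array([ 3.64856539e-04,  1.26171908e-03,  2.59446565e-03, -4.20957341e-04,
       -3.92471359e-04, -5.85693406e-05]), 'tau': array([-6.69909641e-04, -4.33867049e+01, -3.41847825e+01,  7.00703426e-02,
        3.85599222e-02, -1.06715809e-04]), 'position': array([0.22293408, 0.52945167, 0.23783068]), 'tcp_rot': array([ 0.58934792,  0.39049678, -0.39162705, -0.58890538]), 'wrist_force': array([ 0.77986685, -0.28026047,  0.88054404]), 'moment': array([-0.04243801,  0.00922951, -0.03960572]), 'finger_gap': 0.08843488314334881} 0.0187
side {'K': array([[478.45362886,   0.        , 322.19697512],
       [  0.        , 478.45362886, 202.3508847 ],
       [  0.        ,   0.        ,   1.        ]]), 'rvec': array([ 1.15662326,  2.3612245 , -0.99431051]), 'tvec': array([ 0.29985097, -0.18977924,  1.34757465])}
top {'K': array([[469.62678911,   0.        , 322.72946814],
       [  0.        , 469.62678911, 201.5693409 ],
       [  0.        ,   0.        ,   1.        ]]), 'rvec': array([ 2.16068079, -2.14408674,  0.13241701]), 'tvec': array([-0.01399917,  0.49838799,  1.12176502])}
wrist {'K': array([[309.70691629,   0.        , 317.13423428],
       [  0.        , 309.70691629, 203.730319  ],
       [  0.        ,   0.        ,   1.        ]]), 'rvec': array([-2.39869807, -1.5926235 , -0.24187658]), 'tvec': array([-0.57519701, -0.04046511,  0.38988722])}
```

View pics/side0.png

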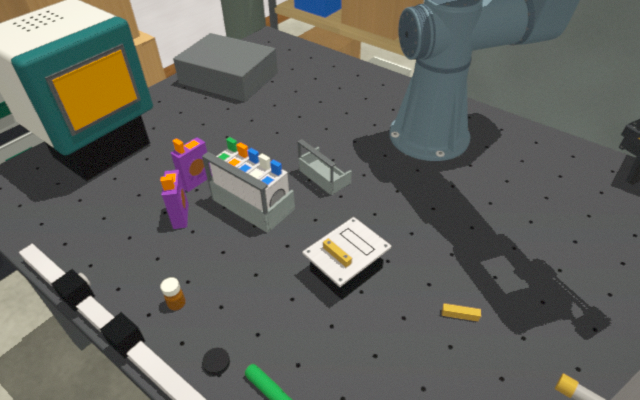

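View pics/top0.png

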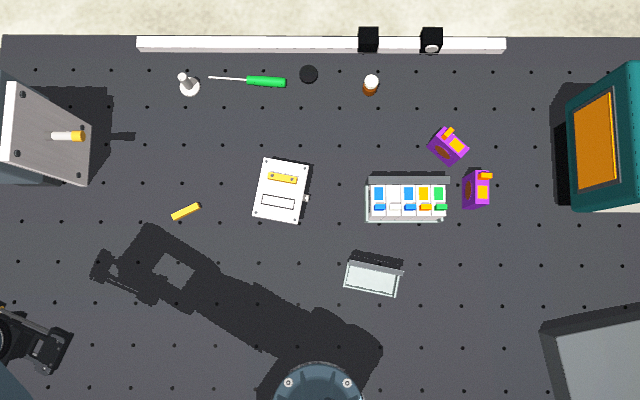

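View pics/wrist0.png

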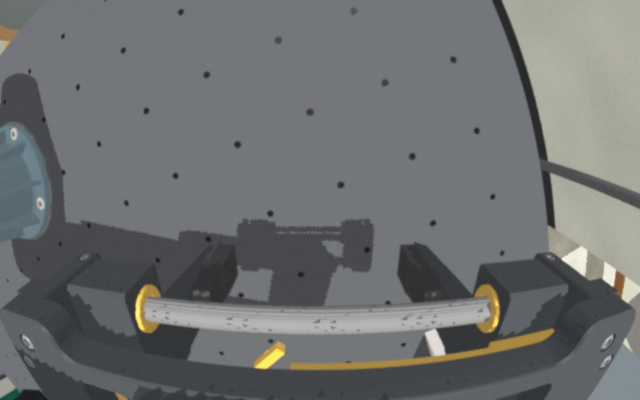

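```bash
cat >> h.py <<'E'
def rays(n,uv,cal=None):
    c=cal or arm.calibration(n); R=cv2.Rodrigues(c['rvec'])[0]
    uv=np.asarray(uv,float).reshape(-1,2)
    if n=='wrist':
        K=c['K']; x=(uv-K[:2,2])/K[0,0]; th=np.linalg.norm(x,axis=1)
        d=np.c_[x*(np.sin(th)/np.maximum(th,1e-9))[:,None],np.cos(th)]
    else:
        d=np.c_[cv2.undistortPoints(uv[:,None],c['K'],None)[:,0],np.ones(len(uv))]
    return -R.T@c['tvec'], d@R
def onz(n,uv,z,cal=None):
    o,d=rays(n,uv,cal); return o+d*((z-o[2])/d[:,2])[:,None]
def proj(n,X,cal=None):
    c=cal or arm.calibration(n); X=np.asarray(X,float).reshape(-1,3)
    if n!='wrist': return cv2.projectPoints(X,c['rvec'],c['tvec'],c['K'],None)[0][:,0]
    P=X@cv2.Rodrigues(c['rvec'])[0].T+c['tvec']; r=np.linalg.norm(P[:,:2],axis=1); th=np.arctan2(r,P[:,2])
    return c['K'][:2,2]+c['K'][0,0]*P[:,:2]*(th/r)[:,None]
E
python3 - <<'E'
from h import *
im=cv2.cvtColor(np.load('top0.npy'),cv2.COLOR_RGB2BGR)
cv2.imwrite('pics/t_a.png',cv2.resize(im[140:240,150:310],None,fx=5,fy=5,interpolation=cv2.INTER_CUBIC))
cv2.imwrite('pics/t_b.png',cv2.resize(im[120:240,350:500],None,fx=5,fy=5,interpolation=cv2.INTER_CUBIC))
im=cv2.cvtColor(np.load('side0.npy'),cv2.COLOR_RGB2BGR)
cv2.imwrite('pics/s_b.png',cv2.resize(im[120:300,190:400],None,fx=3.5,fy=3.3,interpolation=cv2.INTER_CUBIC))
E
```

```text
(no output)
```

View pics/t_a.png

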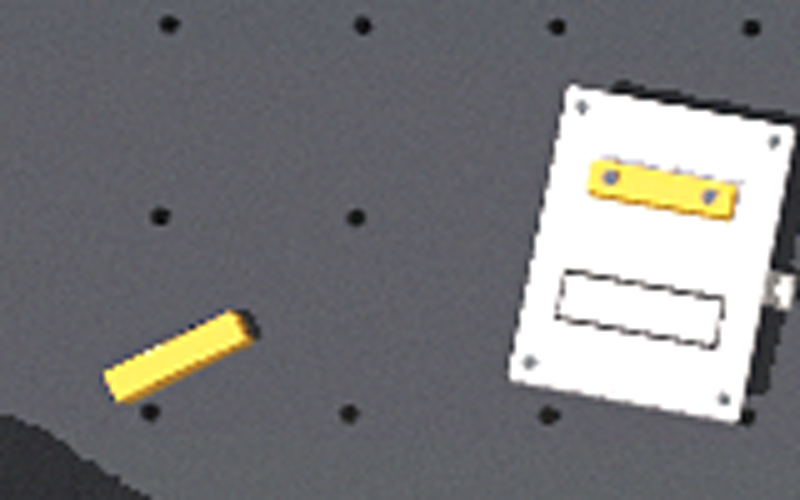

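View pics/t_b.png

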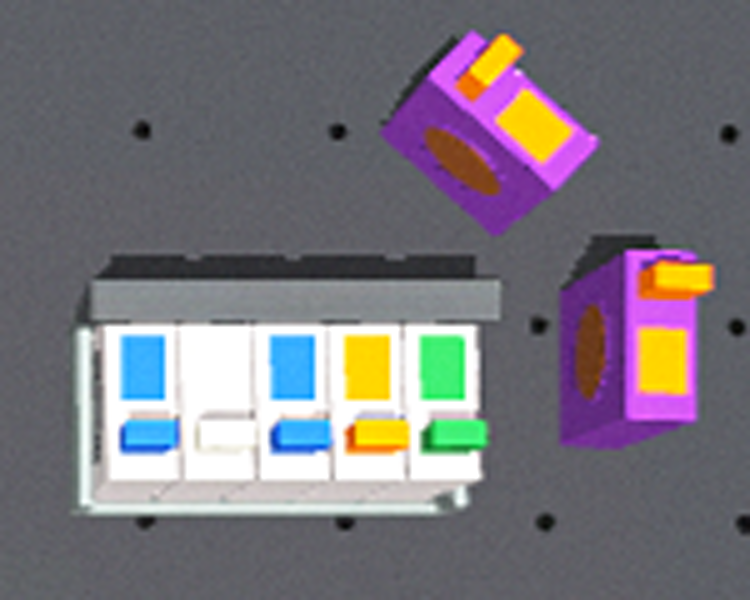

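View pics/s_b.png

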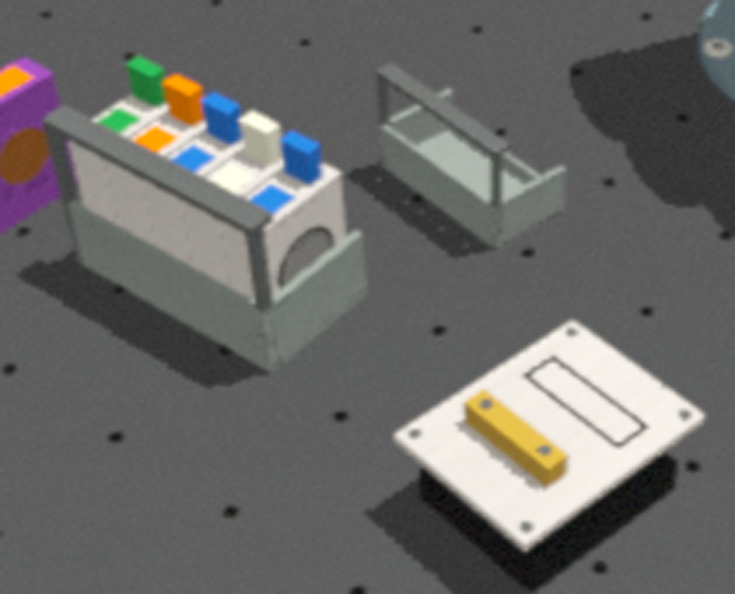

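```bash
python3 - <<'E'
from h import *
im=np.load('top0.npy'); o,_=rays('top',[[320,200]]); print('cam',o, rays('side',[[320,200]])[0])
hsv=cv2.cvtColor(im,cv2.COLOR_RGB2HSV)
a=np.array
def deg(v): return np.degrees(np.arctan2(v[1],v[0]))
# stage
c=a([[568,87],[795,127],[740,422],[511,379]])/5.-.4+[150,140]
C=onz('top',c,.07); print('stage',C.mean(0),'xdir',deg(C[0]-C[3]),deg(C[1]-C[2]),'ydir',deg(C[0]-C[1])-90,deg(C[3]-C[2])-90,'len',np.linalg.norm(C[0]-C[1]),np.linalg.norm(C[0]-C[3]))
m=a([[567,270],[723,297],[716,348],[557,318]])/5.-.4+[150,140]; M=onz('top',m,.07); print('mark',M.mean(0),deg(M[0]-M[1])-90)
# side stage corners
s=a([[572,320],[706,415],[525,550],[394,436]])/[3.5,3.3]-.4+[190,120]
S=onz('side',s,.07); print('stage side',S.mean(0),[deg(S[i]-S[(i+1)%4]) for i in range(4)])
m=a([[553,357],[646,428],[620,445],[525,375]])/[3.5,3.3]-.4+[190,120]; print('mark side',onz('side',m,.07).mean(0))
for n,roi,z in [('top',(195,225,165,210),.02),('side',(295,325,435,490),.02)]:
    I=np.load(n+'0.npy'); h=cv2.cvtColor(I,cv2.COLOR_RGB2HSV)
    for v0 in (100,210):
        k=((h[...,0]>15)&(h[...,0]<35)&(h[...,1]>110)&(h[...,2]>v0)).astype(np.uint8); q=np.zeros_like(k); r=roi; q[r[0]:r[1],r[2]:r[3]]=k[r[0]:r[1],r[2]:r[3]]
        p=cv2.findNonZero(q); b=cv2.boxPoints(cv2.minAreaRect(p)); B=onz(n,b,z); Bm=onz(n,p[:,0].mean(0),z)
        e=[B[1]-B[0],B[2]-B[1]]; L=[np.linalg.norm(x) for x in e]; print(n,v0,len(p),b.round(1).tolist(),'ctr',B.mean(0),Bm,L,deg(e[int(np.argmax(L))])%180)
# orange tab & others, top face z .148, crop coords
for nm,box in dict(blueA=[(121,422),(179,440)],white=[(201,422),(257,440)],blueB=[(272,422),(330,440)],amber=[(353,422),(410,440)],green=[(430,420),(487,440)]).items(): pass
P=lambda l,z:onz('top',a(l)/5.-.4+[350,120],z)
T=P([[105,480],[481,480]],.118); print('front top edge',T,deg(T[0]-T[1])-90)
T=P([[181,400],[257,400],[334,400],[408,400]],.118); print('seams',T)
R=P([[92,279],[500,279],[92,321],[500,321]],.136); print('rail',R,R.mean(0))
L=P([[85,510],[465,510]],.025);print('lip',L,deg(L[0]-L[1])-90)
E
```

```text
cam [ 0.35069564 -0.01715962  1.17629139] [1.03973275 0.4440988  0.81462645]
stage [0.52037896 0.09094769 0.07      ] xdir -9.473216466488315 -9.702054013116319 ydir -9.765176092973306 -10.20278497076788 len 0.11110755563396647 0.14329812064951067
mark [0.49357529 0.09655057 0.07      ] -9.467459334142447
stage side [0.52520739 0.09443719 0.07      ] [np.float64(-99.72564504809921), np.float64(170.85766676977488), np.float64(78.89860249970287), np.float64(-9.770088483666964)]
mark side [0.49598579 0.0982462  0.07      ]
top 100 234 [[170.0, 213.89999389648438], [196.6999969482422, 201.1999969482422], [200.10000610351562, 208.5], [173.5, 221.1999969482422]] ctr [0.47346264 0.33102589 0.02      ] [[0.47352054 0.33078685 0.02      ]] [np.float64(0.072390009029612), np.float64(0.020374541752094504)] 116.52268052400217
top 210 179 [[170.10000610351562, 214.0], [196.39999389648438, 201.6999969482422], [199.0, 207.1999969482422], [172.6999969482422, 219.60000610351562]] ctr [0.47487199 0.33243942 0.02      ] [[0.47454897 0.33269967 0.02      ]] [np.float64(0.07122960975707412), np.float64(0
[... 552 characters left out ...]
0.47830064 0.33483614 0.02      ]] [np.float64(0.014640544809394017), np.float64(0.06916041861257972)] 116.79623335914714
front top edge [[ 0.45617191 -0.11923666  0.118     ]
 [ 0.45745188 -0.28913308  0.118     ]] 0.4316493097562386
seams [[ 0.49294593 -0.15393423  0.118     ]
 [ 0.49319981 -0.18843713  0.118     ]
 [ 0.49345695 -0.22338236  0.118     ]
 [ 0.49370399 -0.25695502  0.118     ]]
rail [[ 0.54513697 -0.11211265  0.136     ]
 [ 0.5464361  -0.29534586  0.136     ]
 [ 0.52599657 -0.11203018  0.136     ]
 [ 0.52730979 -0.29483854  0.136     ]] [ 0.53621986 -0.20358181  0.136     ]
lip [[ 0.45055738 -0.11830912  0.025     ]
 [ 0.45197465 -0.30481024  0.025     ]] 0.43539636410396554
```

```bash
python3 - <<'E'
from h import *
from scipy.spatial.transform import Rotation as R
o=arm.get_obs(); M=R.from_quat(o['tcp_rot']).as_matrix(); print(M.round(3)); print('jaw yaw',np.degrees(np.arctan2(M[1,0],M[0,0])), np.degrees(o['qpos']))
a=np.array
P=lambda l,z:onz('side',a(l)/[3.5,3.3]-.4+[190,120],z)
# tab top faces, z=.148 : amber tab top corners
print('amber tab top (side)',P([[183,80],],.148))
print('rail front/rear top corners', P([[48,113],[258,217],[68,106],[272,205]],.136))
print('label amber ctr',P([[155,139]],.118),'green',P([[118,121]],.118),'blue a',P([[271,199]],.118))
Q=lambda l,z:onz('top',a(l)/5.-.4+[350,120],z)
print('label top amber, green,blue',Q([[368,367],[442,367],[143,367]],.118))
print('tab tops top-view', Q([[385,433],[461,431]],.148))
E
```

```text
[[ 0.388 -0.001 -0.922]
 [ 0.922 -0.001  0.388]
 [-0.001 -1.     0.   ]]
jaw yaw 67.14930016986922 [ 5.53300682e+01  1.03923789e+01  9.21174614e+01 -1.25957479e-03
  7.75664494e+01 -1.18189505e+01]
amber tab top (side) [[ 0.47415132 -0.23925496  0.148     ]]
rail front/rear top corners [[ 0.54317312 -0.29499103  0.136     ]
 [ 0.53785612 -0.11487924  0.136     ]
 [ 0.53007914 -0.29041605  0.136     ]
 [ 0.52436721 -0.11593843  0.136     ]]
label amber ctr [[ 0.50699862 -0.23748806  0.118     ]] green [[ 0.50796745 -0.2710501   0.118     ]] blue a [[ 0.50672302 -0.13531035  0.118     ]]
label top amber, green,blue [[ 0.50872171 -0.23910204  0.118     ]
 [ 0.50896671 -0.27273069  0.118     ]
 [ 0.50797628 -0.13678592  0.118     ]]
tab tops top-view [[ 0.47490749 -0.2397223   0.148     ]
 [ 0.47604328 -0.27317835  0.148     ]]
```

move_arm:
  dp:
    - [3.1,-2.4,-1.3]
    - [3.1,-2.4,-1.3]
    - [3.1,-2.4,-1.3]
    - [3.1,-2.4,-1.3]
    - [3.1,-2.4,-1.3]
    - [3.1,-2.4,-1.3]
    - [3.1,-2.4,-1.3]
    - [3.1,-2.4,-1.3]
  twist:
    - [0,0,-5]
    - [0,0,-5]
    - [0,0,-5]
    - [0,0,-5]
    - [0,0,-5]
    - [0,0,-5]
    - [0,0,-5]
    - [0,0,-5]
  hand: 120
  squeeze: 40

```text
t: 0.82
position: [0.469, 0.3376, 0.1339]
tcp_rot: [-0.687, -0.163, 0.159, 0.69]
wrist_force: [0.5, -0.1, -0.3]
finger_gap: 0.0469
```

```bash
cat >> h.py <<'E'
from scipy.spatial.transform import Rotation as Rt
def st():
    o=arm.get_obs(); M=Rt.from_quat(o['tcp_rot']).as_matrix()
    print('t%.2f'%o['t'],'p',(o['position']*100).round(2),'yaw %.2f'%np.degrees(np.arctan2(M[1,0],M[0,0])),'down',M[:,1].round(4),'xz %.4f'%M[2,0],'F',o['wrist_force'].round(1),'gap %.4f'%o['finger_gap']); return o,M
E
python3 - <<'E'
from h import *
o,M=st(); cal=arm.calibration('wrist'); np.save('w1cal.npy',cal,allow_pickle=True)
im=snap('wrist','w1.png'); np.save('w1.npy',im)
print(proj('wrist',[[.4765,.3337,.02]],cal), -cv2.Rodrigues(cal['rvec'])[0].T@cal['tvec'])
E
```

```text
t0.82 p [46.9  33.76 13.39] yaw 26.30 down [ 0.0039  0.0043 -1.    ] xz 0.0054 F [ 0.5 -0.1 -0.3] gap 0.0469
[[321.51700571 208.02584921]] [0.43433197 0.40713775 0.27996597]
```

View pics/w1.png

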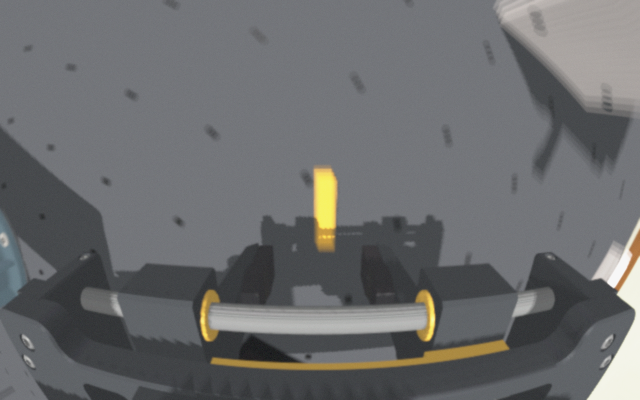

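move_arm:
  dp:
    - [0.3,-0.15,-1.2]
    - [0.2,-0.1,-1.2]
    - [0.1,-0.1,-1.2]
    - [0.1,0,-1.2]
    - [0.05,0,-1.2]
    - [0,0,-0.8]
    - [0,0,0]
    - [0,0,0]
  twist:
    - [0,0,0]
    - [0,0,0]
    - [0,0,0]
    - [0,0,0]
    - [0,0,0]
    - [0,0,0]
    - [0,0,0]
    - [0,0,0]

```text
t: 1.53
position: [0.4798, 0.3273, 0.055]
tcp_rot: [0.69, 0.156, -0.157, -0.689]
wrist_force: [0.5, -0.1, 0.1]
finger_gap: 0.0467
```

```bash

python3 - <<'E'
from h import *
o,M=st(); cal=arm.calibration('wrist')
im=snap('wrist','w2.png')
h=cv2.cvtColor(im,cv2.COLOR_RGB2HSV)
k=((h[...,0]>15)&(h[...,0]<35)&(h[...,1]>110)&(h[...,2]>100)).astype(np.uint8)
n,l,s,c=cv2.connectedComponentsWithStats(k)
for i in range(1,n):
    if s[i,4]>40:print(s[i],c[i])
print(proj('wrist',[[.4765,.3337,.02]],cal), o['position'])
E
```

```text
t1.53 p [47.98 32.73  5.5 ] yaw 25.63 down [-0.0013 -0.0011 -1.    ] xz -0.0016 F [ 0.5 -0.1  0.1] gap 0.0467
[ 303  164   28  109 2865] [317.14764398 217.38150087]
[200 290  20  51 533] [207.62101313 315.02626642]
[416 290  20  51 533] [426.76172608 314.91181989]
[ 211  340  298   30 2363] [376.52052476 359.03977994]
[[316.03892545 225.49597399]] [0.47983312 0.3272526  0.05495767]
```

View pics/w2.png

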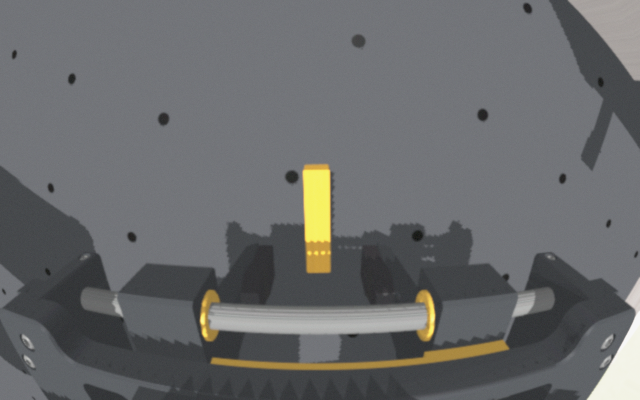

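```bash

python3 - <<'E'
from h import *
o,M=st(); cal=arm.calibration('wrist')
im=cv2.imread('pics/w2.png'); cv2.imwrite('pics/w2z.png',cv2.resize(im[150:285,270:370],None,fx=5,fy=4.4,interpolation=cv2.INTER_CUBIC))
C=onz('wrist',[[303,168],[328.5,168],[331,241],[305.5,241]],.02,cal); c=C.mean(0);print(C,c)
print('d from tcp in jaw/fwd', M.T@(c-o['position']))
v=C[0]+C[1]-C[2]-C[3]; print(np.degrees(np.arctan2(v[1],v[0])),np.linalg.norm(v)/2)
E
```

```text
t1.58 p [47.97 32.72  5.5 ] yaw 25.63 down [-0.0015 -0.0011 -1.    ] xz -0.0018 F [-0.8 -0.2 -0.2] gap 0.0466
[[0.45360903 0.36323513 0.02      ]
 [0.46725229 0.36978177 0.02      ]
 [0.48957412 0.3281681  0.02      ]
 [0.47487902 0.32110764 0.02      ]] [0.47132861 0.34557316 0.02      ]
d from tcp in jaw/fwd [0.00049004 0.03500471 0.02018051]
117.49942868523732 0.04720388733206398
```

View pics/w2z.png

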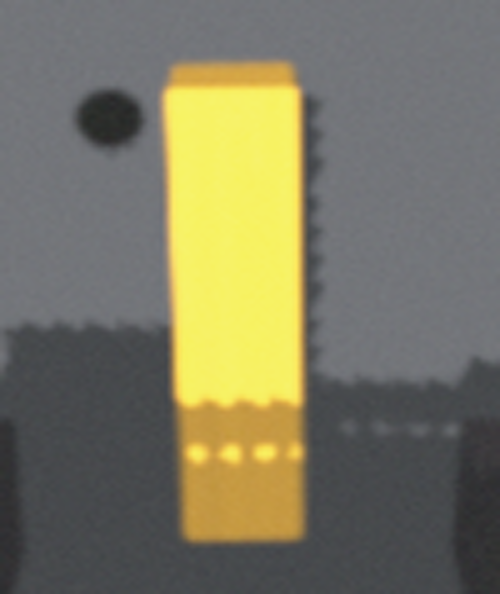

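```bash

python3 - <<'E'
from h import *
o,M=st(); cal=arm.calibration('wrist')
C=onz('wrist',[[302.8,169.3],[329.9,169.3],[330.5,272.5],[306.2,272.5]],.02,cal); c=C.mean(0);print(c,np.linalg.norm(C[0]-C[1]),np.linalg.norm(C[1]-C[2]))
print('d from tcp in jaw/fwd', M.T@(c-o['position']))
v=C[0]+C[1]-C[2]-C[3]; print(np.degrees(np.arctan2(v[1],v[0])))
E
```

```text
t1.58 p [47.97 32.72  5.5 ] yaw 25.63 down [-0.0015 -0.0011 -1.    ] xz -0.0018 F [-0.8 -0.2 -0.2] gap 0.0466
[0.47674208 0.33481955 0.02      ] 0.016098494357368282 0.06969283365565555
d from tcp in jaw/fwd [0.00071973 0.03500886 0.00814336]
116.68782123156535
```

move_arm:
  dp:
    - [-0.2,0.4,-0.3]
    - [-0.1,0.25,-0.8]
    - [0,0.1,-1.0]
    - [0,0,-1.0]
    - [0,0,-0.9]
    - [0,0,-0.7]
    - [0,0,-0.2]
    - [0,0,0]
  twist:
    - [0,0,0.5]
    - [0,0,0.5]
    - [0,0,0]
    - [0,0,0]
    - [0,0,0]
    - [0,0,0]
    - [0,0,0]
    - [0,0,0]

```text
t: 2.25
position: [0.4768, 0.3371, 0.0027]
tcp_rot: [0.688, 0.165, -0.163, -0.688]
wrist_force: [-0.3, 0.3, 0.1]
finger_gap: 0.0467
```

move_arm:
  dp:
    - [0,-0.2,0.15]
    - [0,0,0]
    - [0,0,0]
    - [0,0,0]
    - [0,0,0]
    - [0,0,0]
    - [0,0,0]
    - [0,0,0]
  twist:
    - [0,0,0]
    - [0,0,0]
    - [0,0,0]
    - [0,0,0]
    - [0,0,0]
    - [0,0,0]
    - [0,0,0]
    - [0,0,0]
  hand: 255

```text
t: 2.92
position: [0.4774, 0.3346, 0.005]
tcp_rot: [-0.688, -0.165, 0.163, 0.688]
wrist_force: [-0.7, 0.4, -2.5]
finger_gap: 0.0157
```

```bash

python3 - <<'E'
from h import *
o,M=st(); im=snap('wrist','w3.png')
E
```

```text
t2.92 p [47.74 33.46  0.5 ] yaw 26.81 down [ 2.7e-03  7.0e-04 -1.0e+00] xz 0.0027 F [-0.7  0.4 -2.5] gap 0.0157
```

View pics/w3.png

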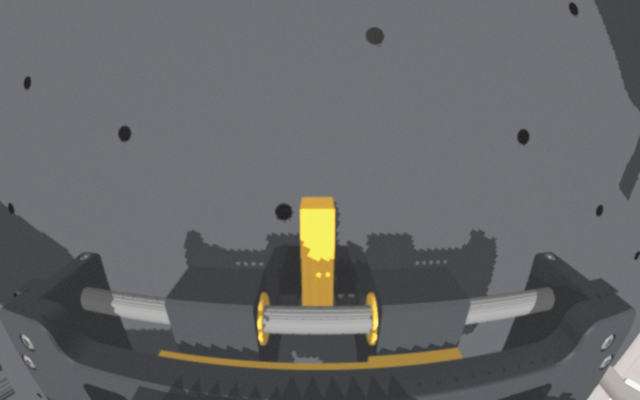

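move_arm:
  dp:
    - [0,0,3.5]
    - [0.2,-2,3.5]
    - [0.2,-3,2.5]
    - [0.2,-3.2,1]
    - [0.2,-3.2,0.5]
    - [0.2,-3.2,0]
    - [0.2,-3.2,0]
    - [0.2,-2.5,0]
  twist:
    - [0,0,0]
    - [0,0,-4]
    - [0,0,-5]
    - [0,0,-6]
    - [0,0,-6]
    - [0,0,-6]
    - [0,0,-5]
    - [0,0,-4]

```text
t: 3.63
position: [0.4879, 0.1275, 0.118]
tcp_rot: [-0.703, 0.062, -0.063, 0.705]
wrist_force: [-0.0, -0.5, -2.1]
finger_gap: 0.0156
```

```bash

python3 - <<'E'
from h import *
o,M=st()
E
```

```text
t3.63 p [48.79 12.75 11.8 ] yaw -10.19 down [ 0.0019  0.0031 -1.    ] xz 0.0013 F [-0.  -0.5 -2.1] gap 0.0156
```

move_arm:
  dp:
    - [0.2,-1.2,0]
    - [0.2,-0.7,0]
    - [0.1,-0.3,0]
    - [0,0,0]
    - [0,0,0]
    - [0,0,0]
    - [0,0,0]
    - [0,0,0]
  twist:
    - [0,0,0]
    - [0,0,0]
    - [0,0,0]
    - [0,0,0]
    - [0,0,0]
    - [0,0,0]
    - [0,0,0]
    - [0,0,0]

```text
t: 4.3
position: [0.4929, 0.1025, 0.1181]
tcp_rot: [-0.703, 0.064, -0.065, 0.705]
wrist_force: [0.3, -0.4, -2.3]
finger_gap: 0.0155
```

```bash

python3 - <<'E'
from h import *
o,M=st(); cal=arm.calibration('wrist'); im=snap('wrist','w4.png'); im=snap('side','s4.png')
th=np.radians(-9.7); e=np.array([np.cos(th),np.sin(th),0]); f=np.array([-np.sin(th),np.cos(th),0])
st0=np.array([.522,.0925,.07])
print(proj('wrist',[st0-.028*e+a*e*.013+b*f*.04 for a in(-1,1) for b in (-1,1)],cal))
E
```

```text
t4.30 p [49.29 10.25 11.81] yaw -10.53 down [ 0.0018  0.0031 -1.    ] xz 0.0012 F [ 0.3 -0.4 -2.3] gap 0.0155
[[303.42632685 285.62121027]
 [299.68663882 178.28810387]
 [338.84717391 285.1098665 ]
 [340.16713938 177.73976039]]
```

View pics/w4.png

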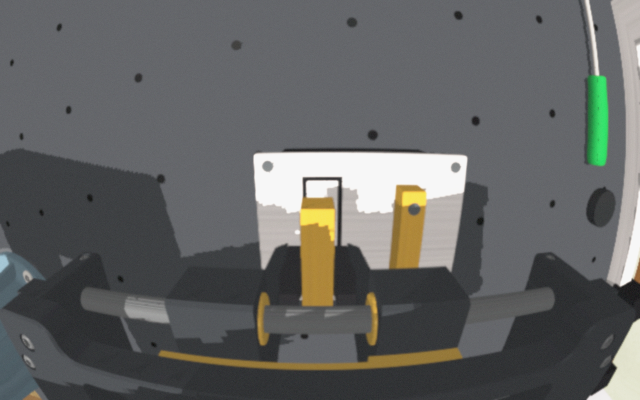

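View pics/s4.png

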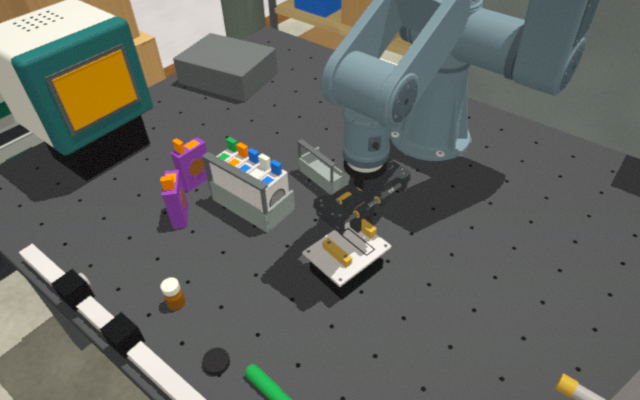

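```bash

python3 - <<'E'
from h import *
im=cv2.imread('pics/w4.png'); cv2.imwrite('pics/w4z.png',cv2.resize(im[140:260,245:475],None,fx=3.4,fy=4,interpolation=cv2.INTER_CUBIC))
E
```

```text
(no output)
```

View pics/w4z.png

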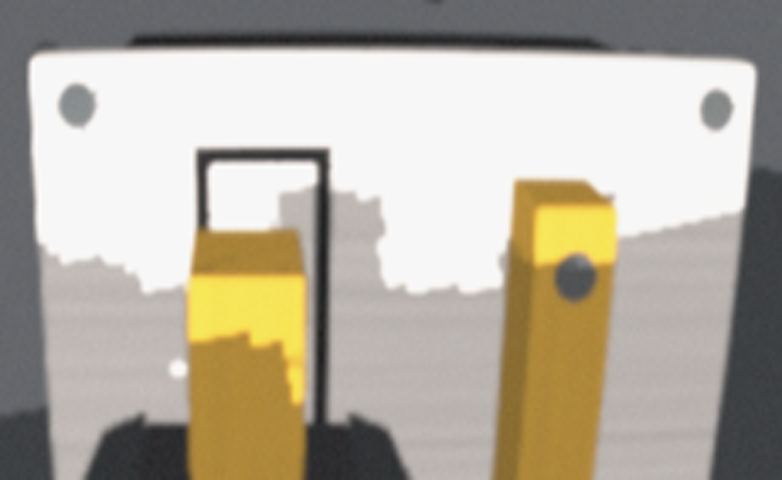

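```bash

python3 - <<'E'
from h import *
o,M=st(); cal=arm.calibration('wrist')
g=lambda l:np.array(l,float)/[3.4,4]-.4+[245,140]
C=onz('wrist',g([[197,149],[329,149],[328,400],[30,55],[755,65],[76,105],[716,110]]),.07,cal); print(C)
d=lambda v:np.degrees(np.arctan2(v[1],v[0]))
print('outline w',np.linalg.norm(C[0]-C[1]),'plate w',np.linalg.norm(C[3]-C[4]),'dirs',d(C[1]-C[0]),d(C[1]-C[2])-90,d(C[4]-C[3]),d(C[6]-C[5]))
th=np.radians(-9.8); e=np.array([np.cos(th),np.sin(th),0]); f=np.array([-np.sin(th),np.cos(th),0])
print('mark est',C[:2].mean(0)-.04*f,'stage from plate',C[3:5].mean(0)-.055*f, 'stage-mark', C[3:5].mean(0)-.055*f-.028*e)
# bar in the hand: top far edge, z = .118-.005+.02
B=onz('wrist',g([[188,275],[305,275]]),.1331,cal); print('bar far end top',B,np.linalg.norm(B[0]-B[1])); bc=B.mean(0)-.035*M[:,2]*np.sign(M[:,2]@f); print('bar ctr',bc,'tcp',o['position'])
E
```

```text
t4.40 p [49.29 10.24 11.81] yaw -10.54 down [ 0.0017  0.003  -1.    ] xz 0.0012 F [ 0.  -0.3 -2.1] gap 0.0154
[[0.49031361 0.13928214 0.07      ]
 [0.51481141 0.13474961 0.07      ]
 [0.50764155 0.09154334 0.07      ]
 [0.46235696 0.16039804 0.07      ]
 [0.6029365  0.13481854 0.07      ]
 [0.46924228 0.15069737 0.07      ]
 [0.59335011 0.12830531 0.07      ]]
outline w 0.024913572346790695 plate w 0.14288777919202483 dirs -10.482202579577441 -9.422084900012607 -10.312570226169953 -10.227514183101032
mark est [0.49575413 0.09759956 0.07      ] stage from plate [0.5232852  0.09341086 0.07      ] stage-mark [0.49569378 0.09817672 0.07      ]
bar far end top [[0.49180126 0.13829011 0.1331    ]
 [0.5068766  0.13548571 0.1331    ]] 0.015333968058040947
bar ctr [0.49293836 0.10247832 0.13298549] tcp [0.49291617 0.10238598 0.1180769 ]
```

move_arm:
  dp:
    - [0.13,-0.25,-0.2]
    - [0.1,-0.2,-0.7]
    - [0.05,0,-1.0]
    - [0,0,-0.9]
    - [0,0,-0.5]
    - [0,0,-0.3]
    - [0,0,0]
    - [0,0,0]
  twist:
    - [0,0,0.2]
    - [0,0,0.2]
    - [0,0,0]
    - [0,0,0]
    - [0,0,0]
    - [0,0,0]
    - [0,0,0]
    - [0,0,0]

```text
t: 5.07
position: [0.4947, 0.0979, 0.0766]
tcp_rot: [-0.703, 0.062, -0.061, 0.705]
wrist_force: [-1.3, 0.2, -2.0]
finger_gap: 0.0161
```

```bash

python3 - <<'E'
from h import *
o,M=st()
E
```

```text
t5.07 p [49.47  9.79  7.66] yaw -10.04 down [-0.0012  0.0031 -1.    ] xz -0.0017 F [-1.3  0.2 -2. ] gap 0.0161
```

Lower the last ~1.5 mm, then release with a partial opening (26 mm).

move_arm:
  dp:
    - [0.05,0,-0.1]
    - [0,0,-0.06]
    - [0,0,0]
    - [0,0,0]
    - [0,0,0]
    - [0,0,0]
    - [0,0,0]
    - [0,0,0]
  twist:
    - [0,0,0]
    - [0,0,0]
    - [0,0,0]
    - [0,0,0]
    - [0,0,0]
    - [0,0,0]
    - [0,0,0]
    - [0,0,0]

```text
t: 5.73
position: [0.4965, 0.098, 0.0763]
tcp_rot: [-0.703, 0.061, -0.062, 0.706]
wrist_force: [0.0, 0.5, -1.9]
finger_gap: 0.0157
```

```bash

python3 - <<'E'
from h import *
o,M=st()
E
```

```text
t5.73 p [49.65  9.8   7.63] yaw -10.03 down [ 0.0018  0.003  -1.    ] xz 0.0013 F [ 0.   0.5 -1.9] gap 0.0157
```

move_arm:
  dp:
    - [-0.05,0,-0.15]
    - [0,0,-0.1]
    - [0,0,0]
    - [0,0,0]
    - [0,0,0]
    - [0,0,0]
    - [0,0,0]
    - [0,0,0]
  twist:
    - [0,0,0]
    - [0,0,0]
    - [0,0,0]
    - [0,0,0]
    - [0,0,0]
    - [0,0,0]
    - [0,0,0]
    - [0,0,0]

```text
t: 6.4
position: [0.4963, 0.0981, 0.0748]
tcp_rot: [-0.703, 0.061, -0.063, 0.706]
wrist_force: [-0.4, -0.3, 0.1]
finger_gap: 0.0157
```

```bash

python3 - <<'E'
from h import *
o,M=st()
E
```

```text
t6.40 p [49.63  9.81  7.48] yaw -10.01 down [ 0.0026  0.0029 -1.    ] xz 0.0021 F [-0.4 -0.3  0.1] gap 0.0157
```

move_arm:
  dp:
    - [0,0,0]
    - [0,0,0]
    - [0,0,0]
    - [0,0,0]
    - [0,0,0.5]
    - [0,0,1.5]
    - [0,0,2.5]
    - [0,0,3]
  twist:
    - [0,0,0]
    - [0,0,0]
    - [0,0,0]
    - [0,0,0]
    - [0,0,0]
    - [0,0,0]
    - [0,0,0]
    - [0,0,0]
  hand: 178

```text
t: 7.07
position: [0.4916, 0.098, 0.1467]
tcp_rot: [-0.703, 0.065, -0.058, 0.705]
wrist_force: [0.6, -0.3, 0.1]
finger_gap: 0.0271
```

```bash

python3 - <<'E'
from h import *
o,M=st()
im=snap('side','s5.png')
E
```

```text
t7.07 p [49.16  9.8  14.67] yaw -10.05 down [-0.0098  0.0034 -0.9999] xz -0.0102 F [ 0.6 -0.3  0.1] gap 0.0271
```

View pics/s5.png

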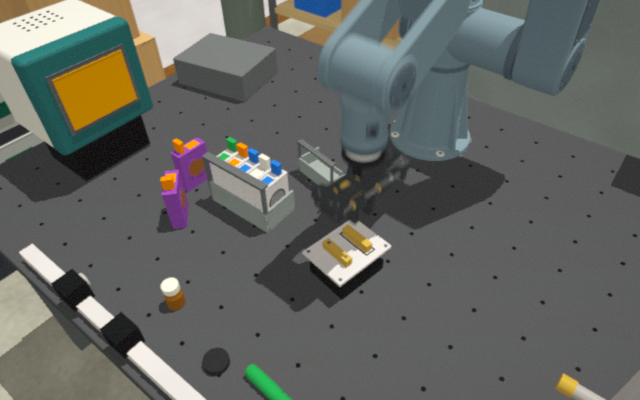

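move_arm:
  dp:
    - [0,-1,3.0]
    - [-0.2,-3,3]
    - [-0.2,-4.1,1]
    - [-0.2,-4.1,0]
    - [-0.2,-4.1,0]
    - [-0.2,-4.1,0]
    - [-0.2,-4.1,0]
    - [-0.2,-3.5,0]
  twist:
    - [0,0,0]
    - [0,0,1.5]
    - [0,0,1.5]
    - [0,0,1.5]
    - [0,0,1.5]
    - [0,0,1.5]
    - [0,0,1.5]
    - [0,0,1.5]
  hand: 145

```text
t: 7.78
position: [0.4825, -0.1848, 0.2367]
tcp_rot: [0.708, 0.017, -0.005, -0.706]
wrist_force: [0.8, -0.2, -0.4]
finger_gap: 0.0381
```

```bash

python3 - <<'E'
from h import *
o,M=st()
E
```

```text
t7.78 p [ 48.25 -18.48  23.67] yaw 1.75 down [ 0.0169 -0.0012 -0.9999] xz 0.0168 F [ 0.8 -0.2 -0.4] gap 0.0381
```

move_arm:
  dp:
    - [-0.3,-2.5,-0.5]
    - [-0.3,-1.8,-1]
    - [-0.2,-0.7,-1]
    - [0,-0.3,-0.5]
    - [0,0,0]
    - [0,0,0]
    - [0,0,0]
    - [0,0,0]
  twist:
    - [0,0.3,-0.5]
    - [0,0.3,-0.5]
    - [0,0.3,-0.3]
    - [0,0,0]
    - [0,0,0]
    - [0,0,0]
    - [0,0,0]
    - [0,0,0]

```text
t: 8.45
position: [0.4737, -0.2453, 0.2077]
tcp_rot: [0.709, 0.002, 0.001, -0.705]
wrist_force: [-0.8, -0.2, 0.4]
finger_gap: 0.0383
```

```bash

python3 - <<'E'
from h import *
o,M=st(); cal=arm.calibration('wrist'); im=snap('wrist','w6.png')
cv2.imwrite('pics/w6z.png',cv2.resize(cv2.imread('pics/w6.png')[120:320,220:420],None,fx=4,fy=3,interpolation=cv2.INTER_CUBIC))
print(proj('wrist',[[.4745,-.2395,.148],[.4745,-.2395,.118],[.508,-.2383,.118]],cal))
E
```

```text
t8.45 p [ 47.37 -24.53  20.77] yaw 0.12 down [ 0.0041 -0.0046 -1.    ] xz 0.0041 F [-0.8 -0.2  0.4] gap 0.0383
[[317.67029405 214.47018761]
 [317.47237169 201.81464914]
 [359.3796635  200.44107823]]
```

View pics/w6.png

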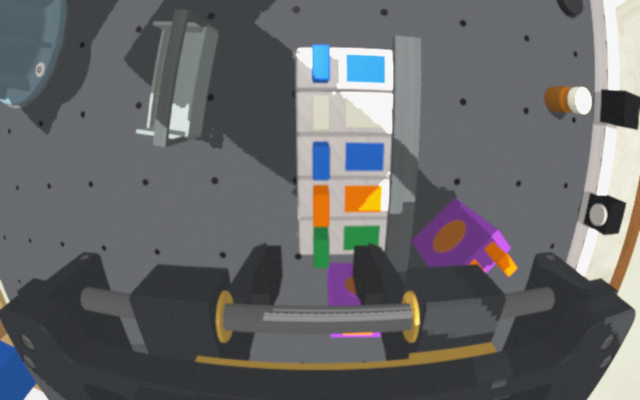

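View pics/w6z.png

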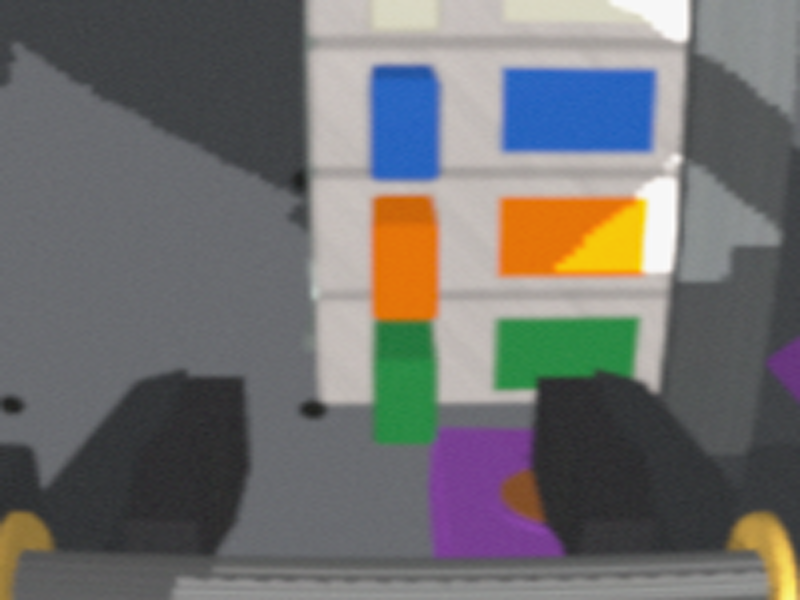

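```bash

python3 - <<'E'
from h import *
o,M=st(); cal=arm.calibration('wrist')
g=lambda l:np.array(l,float)/[4,3]-.4+[220,120]
C=onz('wrist',g([[373,223],[437,223],[437,320],[374,320]]),.148,cal);print(C,C.mean(0))
S=onz('wrist',g([[500,199],[648,199],[643,275],[501,275]]),.118,cal);print('label',S,S.mean(0))
d=lambda v:np.degrees(np.arctan2(v[1],v[0]))
E=onz('wrist',g([[312,172],[682,172],[316,296],[672,294]]),.118,cal);print('seams',E,d(E[1]-E[0]),d(E[3]-E[2]))
print('d',C.mean(0)-o['position'])
E
```

```text
t8.50 p [ 47.38 -24.52  20.78] yaw 0.14 down [ 0.0043 -0.0046 -1.    ] xz 0.0043 F [ 0.4  1.4 -0.7] gap 0.0381
[[ 0.4712321  -0.2244575   0.148     ]
 [ 0.48225718 -0.22443865  0.148     ]
 [ 0.482604   -0.24839525  0.148     ]
 [ 0.47136614 -0.24839925  0.148     ]] [ 0.47686486 -0.23642266  0.148     ]
label [[ 0.49588803 -0.22635198  0.118     ]
 [ 0.52559148 -0.2261321   0.118     ]
 [ 0.5259105  -0.24743585  0.118     ]
 [ 0.49669059 -0.24739793  0.118     ]] [ 0.51102015 -0.23682947  0.118     ]
seams [[ 0.45907663 -0.21918919  0.118     ]
 [ 0.5321265  -0.21869144  0.118     ]
 [ 0.45934752 -0.25343612  0.118     ]
 [ 0.53245822 -0.25297455  0.118     ]] 0.3903942677088602 0.36172154510253557
d [ 0.00303573  0.00881893 -0.0597773 ]
```

move_arm:
  dp:
    - [0.13,0.4,-0.5]
    - [0.1,0.3,-1]
    - [0.05,0.1,-1]
    - [0,0,-1]
    - [0,0,-0.7]
    - [0,0,-0.3]
    - [0,0,0]
    - [0,0,0]
  twist:
    - [0.13,0.13,0.15]
    - [0.13,0.13,0.1]
    - [0,0,0]
    - [0,0,0]
    - [0,0,0]
    - [0,0,0]
    - [0,0,0]
    - [0,0,0]

```text
t: 9.17
position: [0.4771, -0.2332, 0.1574]
tcp_rot: [-0.707, -0.004, 0.005, 0.708]
wrist_force: [-1.1, 0.2, -0.8]
finger_gap: 0.038
```

```bash

python3 - <<'E'
from h import *
o,M=st(); cal=arm.calibration('wrist'); im=snap('wrist','w7.png'); im=snap('side','s7.png')
cv2.imwrite('pics/w7z.png',cv2.resize(cv2.imread('pics/w7.png')[120:320,220:420],None,fx=4,fy=3,interpolation=cv2.INTER_CUBIC))
cv2.imwrite('pics/s7z.png',cv2.resize(cv2.imread('pics/s7.png')[80:240,180:380],None,fx=4,fy=3.7,interpolation=cv2.INTER_CUBIC))
E
```

```text
t9.17 p [ 47.71 -23.32  15.74] yaw 0.65 down [-0.0013  0.0014 -1.    ] xz -0.0013 F [-1.1  0.2 -0.8] gap 0.0380
```

View pics/w7z.png

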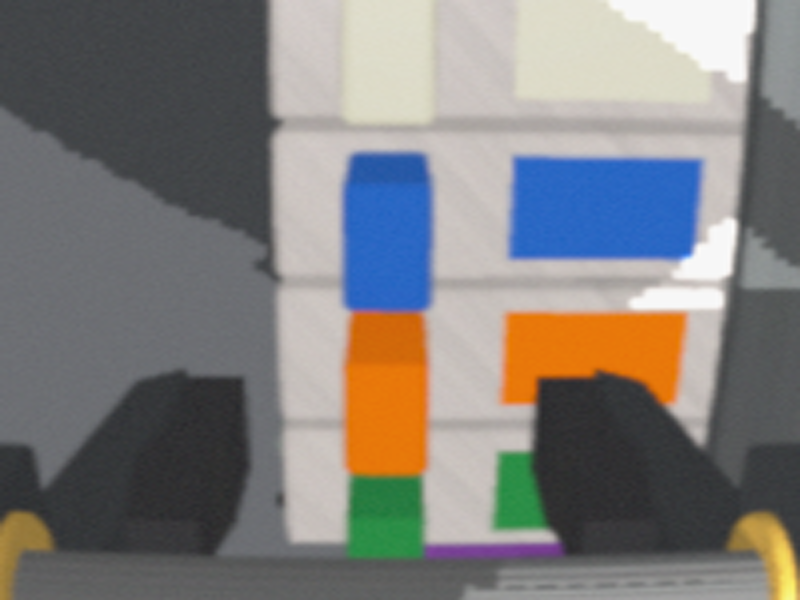

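View pics/s7z.png

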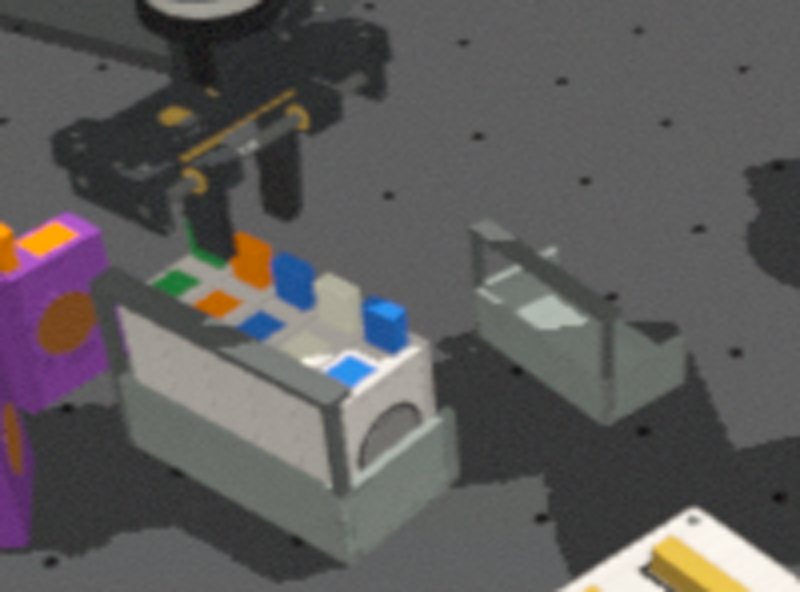

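```bash

python3 - <<'E'
from h import *
o,M=st(); cal=arm.calibration('wrist')
g=lambda l:np.array(l,float)/[4,3]-.4+[220,120]
C=onz('wrist',g([[346,363],[427,363],[426,474],[347,474]]),.148,cal);print(C,C.mean(0))
B=onz('wrist',g([[344,184],[431,184],[430,310],[344,310]]),.148,cal);print('blue',B,B.mean(0))
E=onz('wrist',g([[276,282],[735,282],[282,423],[710,423]]),.118,cal);print('seams',E)
E
```

```text
t9.27 p [ 47.73 -23.34  15.79] yaw 0.65 down [-7.e-04  8.e-04 -1.e+00] xz -0.0007 F [ 0.2 -0.7 -0.2] gap 0.0381
[[ 0.47130158 -0.22517743  0.148     ]
 [ 0.48244265 -0.22504054  0.148     ]
 [ 0.48285791 -0.24877501  0.148     ]
 [ 0.47137465 -0.24892155  0.148     ]] [ 0.47699419 -0.23697863  0.148     ]
blue [[ 0.47103183 -0.19159971  0.148     ]
 [ 0.48226122 -0.19146876  0.148     ]
 [ 0.48261709 -0.21461892  0.148     ]
 [ 0.47104403 -0.21475851  0.148     ]] [ 0.47673854 -0.20311148  0.148     ]
seams [[ 0.45910356 -0.21999785  0.118     ]
 [ 0.53347302 -0.21927024  0.118     ]
 [ 0.45937291 -0.25371256  0.118     ]
 [ 0.5329272  -0.25370079  0.118     ]]
```

move_arm:
  dp:
    - [0,-0.2,0]
    - [0,-0.15,0]
    - [0,0,-0.6]
    - [0,0,-0.9]
    - [0,0,-0.9]
    - [0,0,-0.7]
    - [0,0,-0.3]
    - [0,0,0]
  twist:
    - [0,0,-0.1]
    - [0,0,0]
    - [0,0,0]
    - [0,0,0]
    - [0,0,0]
    - [0,0,0]
    - [0,0,0]
    - [0,0,0]

```text
t: 9.93
position: [0.4778, -0.2384, 0.1217]
tcp_rot: [0.708, 0.004, -0.002, -0.707]
wrist_force: [0.2, 0.6, 0.2]
finger_gap: 0.0382
```

```bash

python3 - <<'E'
from h import *
o,M=st(); cal=arm.calibration('wrist'); im=snap('wrist','w8.png')
cv2.imwrite('pics/w8z.png',cv2.resize(cv2.imread('pics/w8.png')[120:320,220:420],None,fx=4,fy=3,interpolation=cv2.INTER_CUBIC))
E
```

```text
t9.93 p [ 47.78 -23.84  12.17] yaw 0.48 down [ 0.0017 -0.0012 -1.    ] xz 0.0017 F [0.2 0.6 0.2] gap 0.0382
```

View pics/w8z.png

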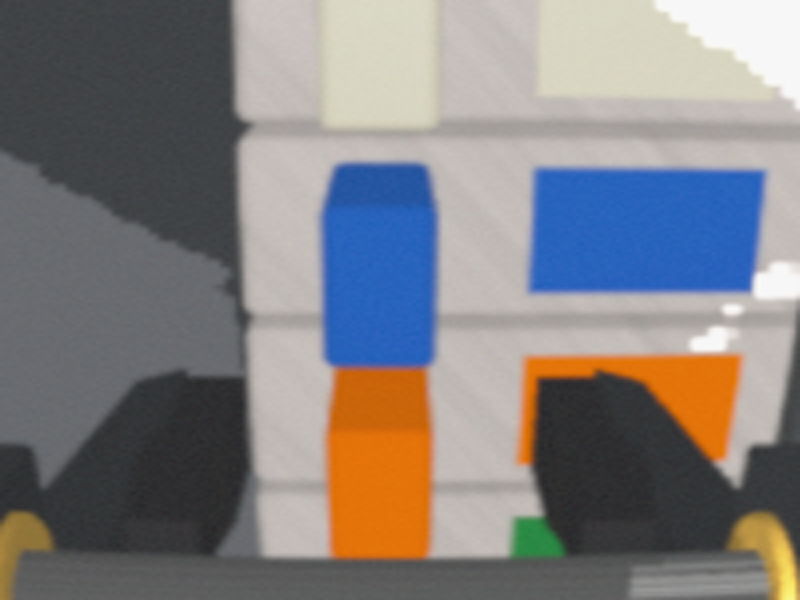

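move_arm:
  dp:
    - [-0.05,0.1,0.05]
    - [0,0,0]
    - [0,0,0]
    - [0,0,0]
    - [0,0,0]
    - [0,0,0]
    - [0,0,0]
    - [0,0,0]
  twist:
    - [0,0,0]
    - [0,0,0]
    - [0,0,0]
    - [0,0,0]
    - [0,0,0]
    - [0,0,0]
    - [0,0,0]
    - [0,0,0]
  hand: 255
  squeeze: 55

```text
t: 10.65
position: [0.477, -0.2371, 0.1227]
tcp_rot: [0.708, 0.004, -0.003, -0.707]
wrist_force: [0.5, 0.9, 0.7]
finger_gap: 0.0118
```

```bash

python3 - <<'E'
from h import *
o,M=st(); snap('wrist','w9.png')
E
```

```text
t10.65 p [ 47.7  -23.71  12.27] yaw 0.51 down [ 0.0012 -0.0013 -1.    ] xz 0.0012 F [0.5 0.9 0.7] gap 0.0118
```

View pics/w9.png

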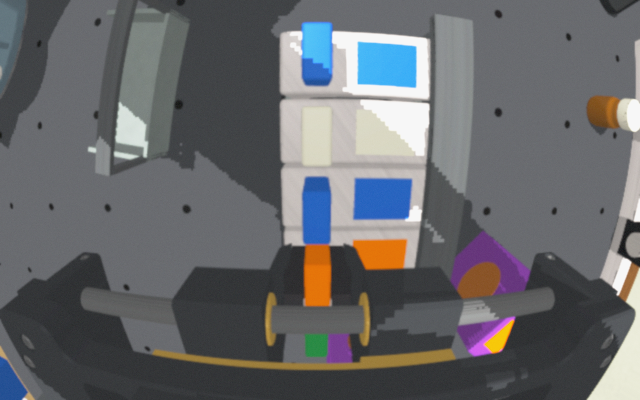

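move_arm:
  dp:
    - [-0.15,0,0]
    - [-0.31,0,0.05]
    - [-0.31,0,0.04]
    - [-0.31,0,0.03]
    - [-0.31,0,0.02]
    - [-0.31,0,0.01]
    - [0,0,0]
    - [0,0,0]
  twist:
    - [0,0,0]
    - [0,-1.8,0]
    - [0,-1.8,0]
    - [0,-1.8,0]
    - [0,-1.8,0]
    - [0,-1.8,0]
    - [0,0,0]
    - [0,0,0]

```text
t: 11.37
position: [0.4589, -0.237, 0.1241]
tcp_rot: [0.706, 0.061, 0.054, -0.704]
wrist_force: [2.9, 0.1, -5.8]
finger_gap: 0.0114
```

```bash

python3 - <<'E'
from h import *
o,M=st(); snap('side','s10.png');snap('wrist','w10.png')
cv2.imwrite('pics/s10z.png',cv2.resize(cv2.imread('pics/s10.png')[80:240,180:380],None,fx=4,fy=3.7,interpolation=cv2.INTER_CUBIC))
E
```

```text
t11.37 p [ 45.89 -23.7   12.41] yaw 0.56 down [ 0.1629 -0.002  -0.9866] xz 0.1629 F [ 2.9  0.1 -5.8] gap 0.0114
```

View pics/s10z.png

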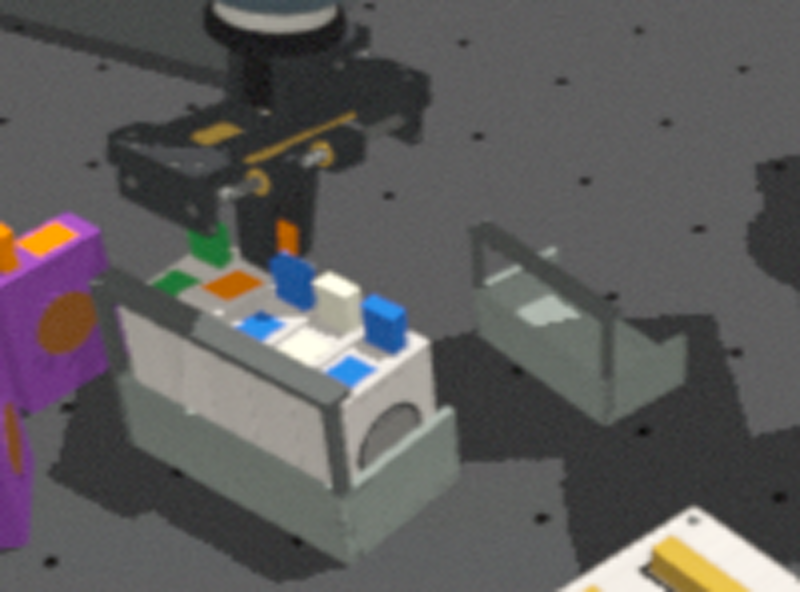

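View pics/w10.png

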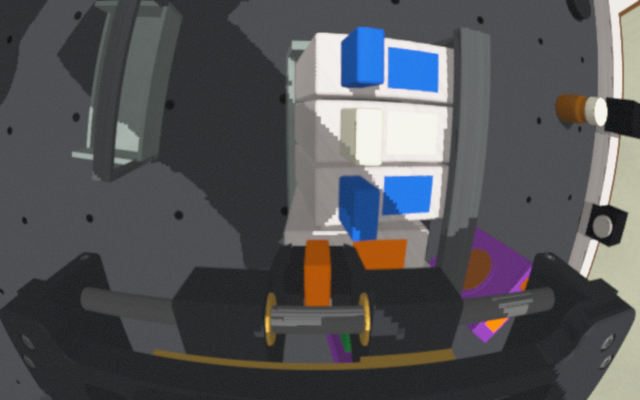

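move_arm:
  dp:
    - [-0.3,0,0]
    - [-0.3,0,0]
    - [-0.24,0,0]
    - [0,0,0]
    - [0,0,0]
    - [0,0,0]
    - [0,0,0]
    - [0,0,0]
  twist:
    - [0,-1.8,0]
    - [0,-1.8,0]
    - [0,-1.4,0]
    - [0,0,0]
    - [0,0,0]
    - [0,0,0]
    - [0,0,0]
    - [0,0,0]

```text
t: 12.13
position: [0.4522, -0.2364, 0.1235]
tcp_rot: [0.702, 0.092, 0.081, -0.701]
wrist_force: [-0.2, -0.4, -1.9]
finger_gap: 0.0118
```

```bash

python3 - <<'E'
from h import *
o,M=st()
E
```

```text
t12.13 p [ 45.22 -23.64  12.35] yaw 0.89 down [ 2.428e-01  5.000e-04 -9.701e-01] xz 0.2427 F [-0.2 -0.4 -1.9] gap 0.0118
```

move_arm:
  dp:
    - [-0.12,-0.05,0.49]
    - [-0.24,0,0.97]
    - [-0.36,0,1.46]
    - [-0.36,0,1.46]
    - [-0.36,0,1.46]
    - [-0.36,0,1.46]
    - [-0.36,0,1.46]
    - [-0.24,0,0.97]
  twist:
    - [0,0,-0.3]
    - [0,0,0]
    - [0,0,0]
    - [0,0,0]
    - [0,0,0]
    - [0,0,0]
    - [0,0,0]
    - [0,0,0]

```text
t: 12.8
position: [0.4246, -0.2351, 0.2255]
tcp_rot: [-0.702, -0.087, -0.08, 0.702]
wrist_force: [0.6, -0.6, -4.0]
finger_gap: 0.0115
```

```bash

python3 - <<'E'
from h import *
o,M=st(); snap('side','s11.png')
cv2.imwrite('pics/s11z.png',cv2.resize(cv2.imread('pics/s11.png')[60:240,180:380],None,fx=4,fy=3.3,interpolation=cv2.INTER_CUBIC))
E
```

```text
t12.80 p [ 42.46 -23.51  22.55] yaw 0.61 down [ 0.2353  0.0018 -0.9719] xz 0.2353 F [ 0.6 -0.6 -4. ] gap 0.0115
```

View pics/s11z.png

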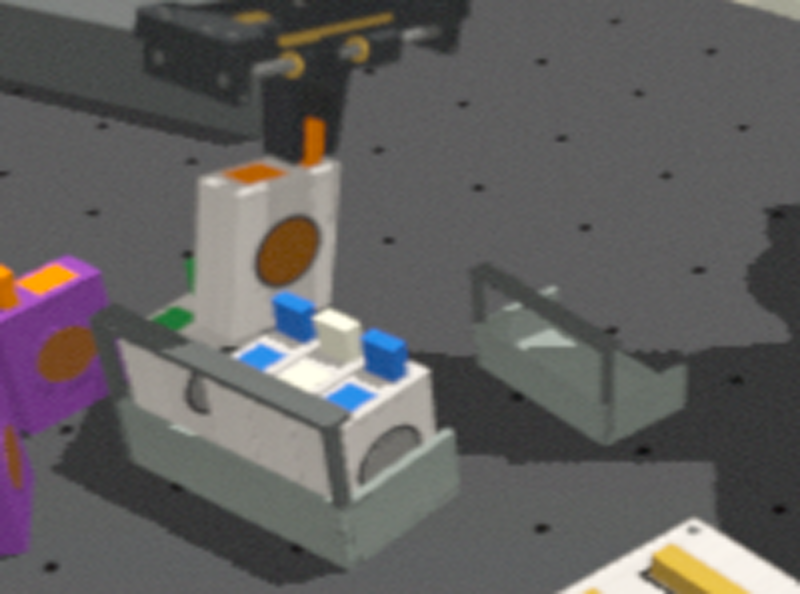

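move_arm:
  dp:
    - [-0.36,-0.05,1.46]
    - [-0.36,-0.05,1.46]
    - [-0.36,0,1.46]
    - [-0.36,0,1.46]
    - [-0.2,0,1.46]
    - [0,0.5,0.5]
    - [0,1.5,0]
    - [0,2.5,0]
  twist:
    - [0,0,0]
    - [0,0,0]
    - [0,0,0]
    - [0,0,0]
    - [0,1,0]
    - [0,2,-1]
    - [0,2.5,-1.5]
    - [0,2.5,-1.5]

```text
t: 13.52
position: [0.4036, -0.1928, 0.3112]
tcp_rot: [0.71, 0.008, 0.057, -0.701]
wrist_force: [0.5, 0.2, -4.4]
finger_gap: 0.0116
```

```bash

python3 - <<'E'
from h import *
o,M=st()
E
```

```text
t13.52 p [ 40.36 -19.28  31.12] yaw -3.95 down [ 0.0924 -0.0161 -0.9956] xz 0.0933 F [ 0.5  0.2 -4.4] gap 0.0116
```

move_arm:
  dp:
    - [1.1,3.5,0]
    - [1.3,3.9,0]
    - [1.3,3.9,-0.3]
    - [1.3,3.9,-0.5]
    - [1.3,3.9,-0.5]
    - [1.3,3.5,-0.5]
    - [0.8,2,-0.5]
    - [0.4,1,-0.3]
  twist:
    - [0.1,0.8,-0.8]
    - [0.1,0.8,-0.8]
    - [0.1,0.8,-0.8]
    - [0.1,0.8,-0.8]
    - [0.1,0.8,-0.8]
    - [0.1,0.7,-0.8]
    - [0.1,0.3,-0.8]
    - [0,0,-0.3]

```text
t: 14.18
position: [0.4907, 0.0754, 0.2873]
tcp_rot: [0.708, -0.064, 0.065, -0.7]
wrist_force: [-1.2, -0.9, -4.7]
finger_gap: 0.0117
```

```bash

python3 - <<'E'
from h import *
o,M=st()
E
```

```text
t14.18 p [49.07  7.54 28.73] yaw -10.52 down [ 7.000e-04 -1.120e-02 -9.999e-01] xz 0.0028 F [-1.2 -0.9 -4.7] gap 0.0117
```

move_arm:
  dp:
    - [0.4,0.8,-0.5]
    - [0.3,0.6,-1]
    - [0.2,0.4,-1]
    - [0.1,0.2,-1]
    - [0,0,-0.7]
    - [0,0,-0.5]
    - [0,0,0]
    - [0,0,0]
  twist:
    - [0.3,0,0.1]
    - [0.2,0,0.1]
    - [0.1,0,0.1]
    - [0,0,0]
    - [0,0,0]
    - [0,0,0]
    - [0,0,0]
    - [0,0,0]

```text
t: 14.85
position: [0.4993, 0.0967, 0.2329]
tcp_rot: [0.704, -0.064, 0.061, -0.704]
wrist_force: [-1.1, -0.2, -3.4]
finger_gap: 0.0118
```

```bash

python3 - <<'E'
from h import *
o,M=st(); snap('side','s12.png'); snap('top','t12.png'); snap('wrist','w12.png')
cv2.imwrite('pics/s12z.png',cv2.resize(cv2.imread('pics/s12.png')[120:300,250:450],None,fx=4,fy=3.3,interpolation=cv2.INTER_CUBIC))
cv2.imwrite('pics/t12z.png',cv2.resize(cv2.imread('pics/t12.png')[130:250,230:430],None,fx=4,fy=4,interpolation=cv2.INTER_CUBIC))
E
```

```text
t14.85 p [49.93  9.67 23.29] yaw -10.17 down [-4.9e-03  1.0e-04 -1.0e+00] xz -0.0048 F [-1.1 -0.2 -3.4] gap 0.0118
```

View pics/s12z.png

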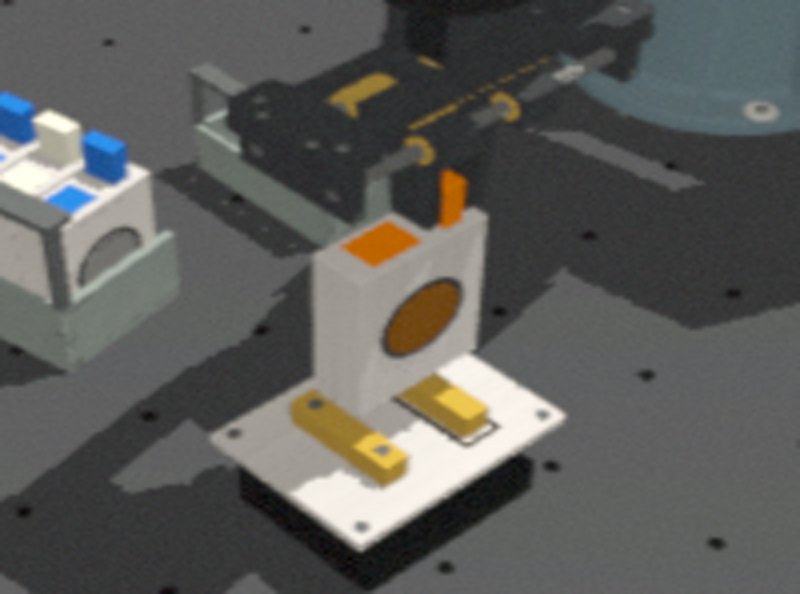

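View pics/t12z.png

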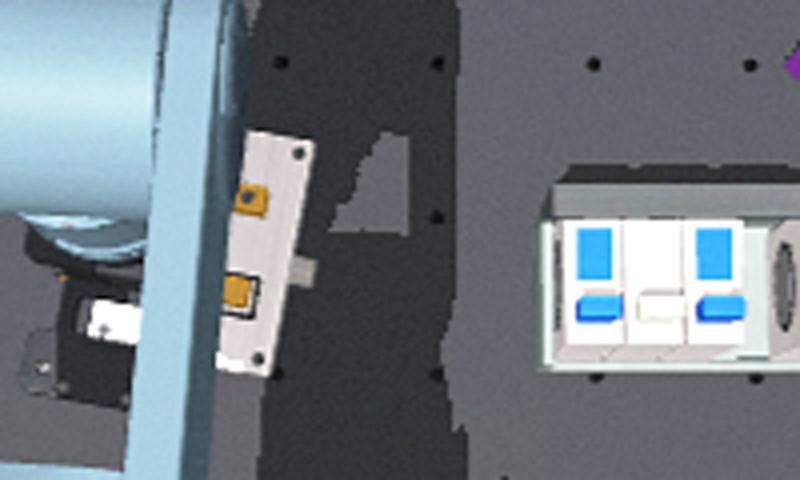

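View pics/w12.png

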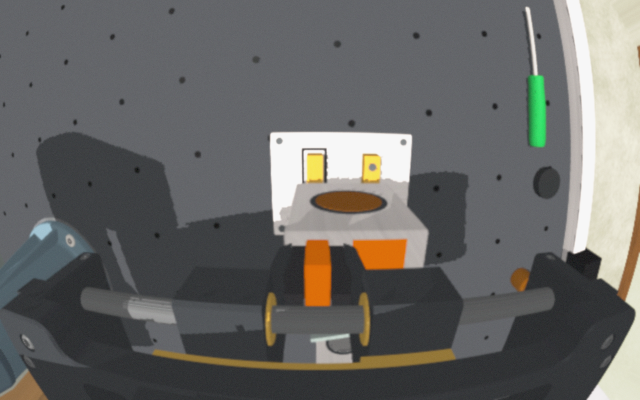

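```bash

python3 - <<'E'
from h import *
cv2.imwrite('pics/w12z.png',cv2.resize(cv2.imread('pics/w12.png')[125:275,262:432],None,fx=4.7,fy=4,interpolation=cv2.INTER_CUBIC))
E
```

```text
(no output)
```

View pics/w12z.png

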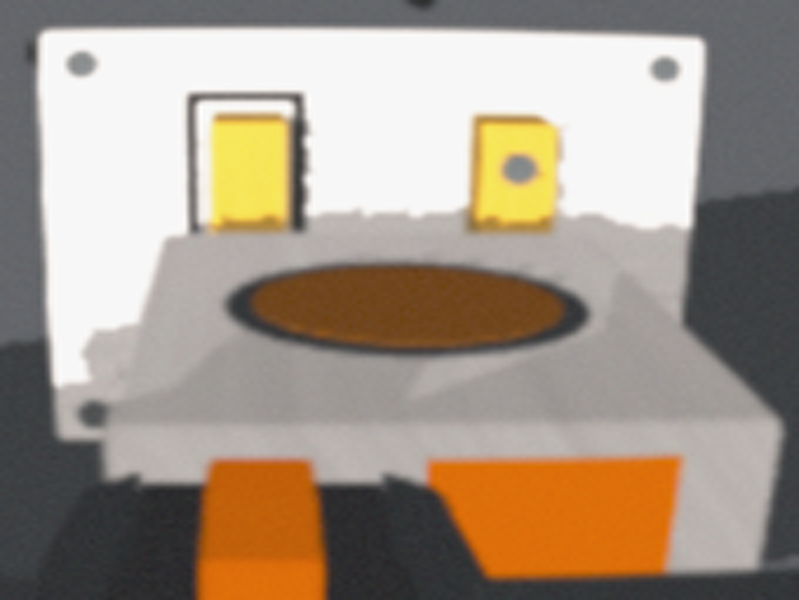

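```bash

python3 - <<'E'
from h import *
o,M=st(); cal=arm.calibration('wrist')
g=lambda l:np.array(l,float)/[4.7,4]-.4+[262,125]
d=lambda v:np.degrees(np.arctan2(v[1],v[0]))
th=np.radians(-10); e=np.array([np.cos(th),np.sin(th),0]); f=np.array([-np.sin(th),np.cos(th),0])
zt=o['position'][2]-.0047
T=onz('wrist',g([[104,424],[781,424]]),zt,cal); print('top edge',T,np.linalg.norm(T[0]-T[1]),d(T[1]-T[0])); print('cass ctr',T.mean(0)-.016*f,'tcp-based',o['position']+.022*M[:,0])
P=onz('wrist',g([[40,33],[704,40]]),.07,cal); print('plate',np.linalg.norm(P[0]-P[1]),d(P[1]-P[0]),P.mean(0)-.055*f)
Pl=onz('wrist',g([[40,33],[58,439]]),.07,cal); print('left edge',np.linalg.norm(Pl[0]-Pl[1]),d(Pl[0]-Pl[1])-90)
O=onz('wrist',g([[188,95],[302,96]]),.07,cal); print('outl',O.mean(0)-.04*f,np.linalg.norm(O[0]-O[1]))
S=onz('wrist',g([[211,116],[290,117]]),.09,cal); print('spacer',S.mean(0)-.035*f,np.linalg.norm(S[0]-S[1]))
F=onz('wrist',g([[475,121],[555,121]]),.09,cal); print('fixed',F.mean(0)-.035*f,np.linalg.norm(F[0]-F[1]),'->stage',F.mean(0)-.035*f-.028*e)
E
```

```text
t15.00 p [49.98  9.7  23.38] yaw -10.15 down [-3.4e-03  2.0e-04 -1.0e+00] xz -0.0034 F [ 0.4  0.5 -4.2] gap 0.0114
top edge [[0.48531629 0.11610424 0.22907138]
 [0.56227326 0.10182963 0.22907138]] 0.0782696540335042 -10.508267616746982
cass ctr [0.5210164  0.09321001 0.22907138] tcp-based [0.52140789 0.09307715 0.23369704]
plate 0.1435921093641304 -10.171228856201727 [0.52371335 0.09339119 0.07      ]
left edge 0.1094458097480349 -10.19378714051544
outl [0.49578154 0.09711736 0.07      ] 0.024326149409938037
spacer [0.497583   0.09932758 0.09      ] 0.015814981012494126
fixed [0.55011598 0.08935067 0.09      ] 0.016482596595238874 ->stage [0.52254136 0.09421282 0.09      ]
```

move_arm:
  dp:
    - [0.1,0.05,-0.2]
    - [0.1,0,-0.6]
    - [0,0,-0.6]
    - [0,0,-0.5]
    - [0,0,-0.3]
    - [0,0,-0.2]
    - [0,0,0]
    - [0,0,0]
  twist:
    - [0,-0.15,0]
    - [0,0,0]
    - [0,0,0]
    - [0,0,0]
    - [0,0,0]
    - [0,0,0]
    - [0,0,0]
    - [0,0,0]

```text
t: 15.67
position: [0.5027, 0.0973, 0.2085]
tcp_rot: [-0.704, 0.062, -0.063, 0.704]
wrist_force: [-0.4, -0.0, -4.0]
finger_gap: 0.0112
```

```bash

python3 - <<'E'
from h import *
o,M=st()
E
```

```text
t15.67 p [50.27  9.73 20.85] yaw -10.17 down [ 2.2e-03  1.0e-04 -1.0e+00] xz 0.0022 F [-0.4 -0.  -4. ] gap 0.0112
```

move_arm:
  dp:
    - [-0.07,0,-0.1]
    - [0,0,-0.1]
    - [0,0,-0.05]
    - [0,0,0]
    - [0,0,0]
    - [0,0,0]
    - [0,0,0]
    - [0,0,0]
  twist:
    - [0,0.1,0]
    - [0,0,0]
    - [0,0,0]
    - [0,0,0]
    - [0,0,0]
    - [0,0,0]
    - [0,0,0]
    - [0,0,0]

```text
t: 16.33
position: [0.5025, 0.0973, 0.2066]
tcp_rot: [-0.704, 0.062, -0.063, 0.704]
wrist_force: [0.7, -0.4, -3.0]
finger_gap: 0.0111
```

```bash

python3 - <<'E'
from h import *
o,M=st()
E
```

```text
t16.33 p [50.25  9.73 20.66] yaw -10.16 down [ 0.0019  0.     -1.    ] xz 0.0019 F [ 0.7 -0.4 -3. ] gap 0.0111
```

move_arm:
  dp:
    - [0,0,-0.1]
    - [0,0,-0.1]
    - [0,0,-0.05]
    - [0,0,0]
    - [0,0,0]
    - [0,0,0]
    - [0,0,0]
    - [0,0,0]
  twist:
    - [0,0,0]
    - [0,0,0]
    - [0,0,0]
    - [0,0,0]
    - [0,0,0]
    - [0,0,0]
    - [0,0,0]
    - [0,0,0]

```text
t: 17.0
position: [0.5028, 0.0974, 0.2047]
tcp_rot: [-0.704, 0.062, -0.064, 0.704]
wrist_force: [-1.2, -0.0, -2.4]
finger_gap: 0.0116
```

```bash

python3 - <<'E'
from h import *
o,M=st(); snap('side','s13.png')
cv2.imwrite('pics/s13z.png',cv2.resize(cv2.imread('pics/s13.png')[120:300,250:450],None,fx=4,fy=3.3,interpolation=cv2.INTER_CUBIC))
E
```

```text
t17.00 p [50.28  9.74 20.47] yaw -10.15 down [ 3.e-03  2.e-04 -1.e+00] xz 0.0029 F [-1.2 -0.  -2.4] gap 0.0116
```

View pics/s13z.png

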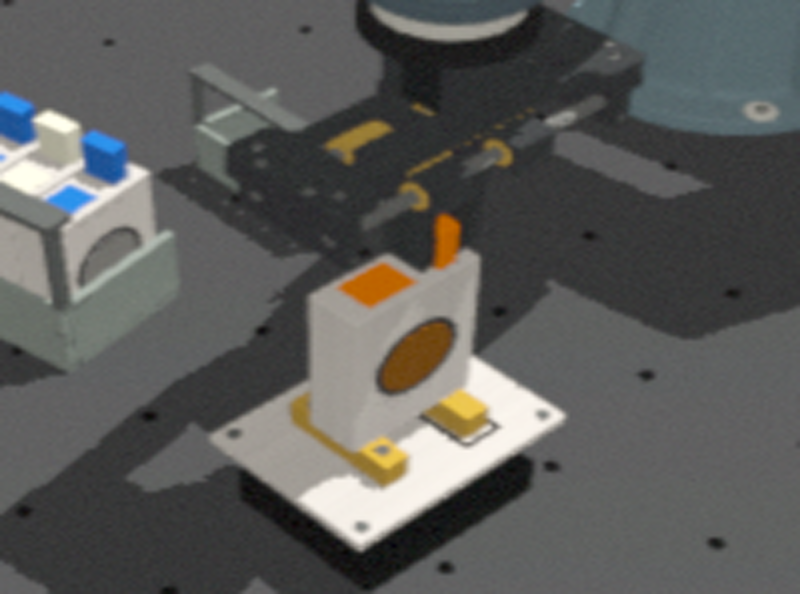

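move_arm:
  dp:
    - [0,0,-0.08]
    - [0,0,-0.05]
    - [0,0,0]
    - [0,0,0]
    - [0,0,0]
    - [0,0,0]
    - [0,0,0]
    - [0,0,0]
  twist:
    - [0,0.1,0]
    - [0,0,0]
    - [0,0,0]
    - [0,0,0]
    - [0,0,0]
    - [0,0,0]
    - [0,0,0]
    - [0,0,0]

```text
t: 17.72
position: [0.5032, 0.0976, 0.2047]
tcp_rot: [-0.704, 0.062, -0.063, 0.705]
wrist_force: [-0.8, -0.1, -0.4]
finger_gap: 0.0115
```

```bash

python3 - <<'E'
from h import *
o,M=st()
E
```

```text
t17.72 p [50.32  9.76 20.47] yaw -10.15 down [ 2.3e-03  4.0e-04 -1.0e+00] xz 0.0022 F [-0.8 -0.1 -0.4] gap 0.0115
```

Weight is on the bars. Release slowly and rise.

move_arm:
  dp:
    - [0,0,0]
    - [0,0,0]
    - [0,0,0]
    - [0,0,0]
    - [0,0,0]
    - [0,0,0]
    - [0,0,0.3]
    - [0,0,0.8]
  twist:
    - [0,0,0]
    - [0,0,0]
    - [0,0,0]
    - [0,0,0]
    - [0,0,0]
    - [0,0,0]
    - [0,0,0]
    - [0,0,0]
  hand: 145

```text
t: 18.38
position: [0.5041, 0.0972, 0.216]
tcp_rot: [-0.704, 0.061, -0.064, 0.704]
wrist_force: [-0.5, 1.1, -0.1]
finger_gap: 0.0379
```

move_arm:
  dp:
    - [0,0,1.5]
    - [0,0,2]
    - [0,0,2.5]
    - [0,0,2.5]
    - [0,0,2.5]
    - [-2,0,1]
    - [-3,0,0]
    - [-3,0,0]
  twist:
    - [0,0,0]
    - [0,0,0]
    - [0,0,0]
    - [0,0,0]
    - [0,0,0]
    - [0,0,0]
    - [0,0,0]
    - [0,0,0]

```text
t: 19.05
position: [0.4247, 0.0965, 0.3477]
tcp_rot: [-0.704, 0.06, -0.066, 0.704]
wrist_force: [0.0, -0.5, 0.6]
finger_gap: 0.0377
```

move_arm:
  dp:
    - [-2,3,1]
    - [-2,3,1]
    - [-2,3,1]
    - [-1,3,1]
    - [0,3,0]
    - [0,2,0]
    - [0,0,0]
    - [0,0,0]
  twist:
    - [0,0,0]
    - [0,0,0]
    - [0,0,0]
    - [0,0,0]
    - [0,0,0]
    - [0,0,0]
    - [0,0,0]
    - [0,0,0]

```text
t: 19.72
position: [0.3451, 0.2714, 0.399]
tcp_rot: [-0.702, 0.057, -0.072, 0.706]
wrist_force: [0.4, 0.2, -0.2]
finger_gap: 0.0382
```

```bash

python3 - <<'E'
from h import *
o,M=st(); a=snap('side','s14.png'); b=snap('top','t14.png')
cv2.imwrite('pics/s14z.png',cv2.resize(cv2.imread('pics/s14.png')[120:300,180:400],None,fx=3.6,fy=3.3,interpolation=cv2.INTER_CUBIC))
cv2.imwrite('pics/t14z.png',cv2.resize(cv2.imread('pics/t14.png')[130:240,230:460],None,fx=3.4,fy=4,interpolation=cv2.INTER_CUBIC))
E
```

```text
t19.72 p [34.51 27.14 39.9 ] yaw -10.48 down [ 0.0216  0.0042 -0.9998] xz 0.0205 F [ 0.4  0.2 -0.2] gap 0.0382
```

View pics/s14z.png

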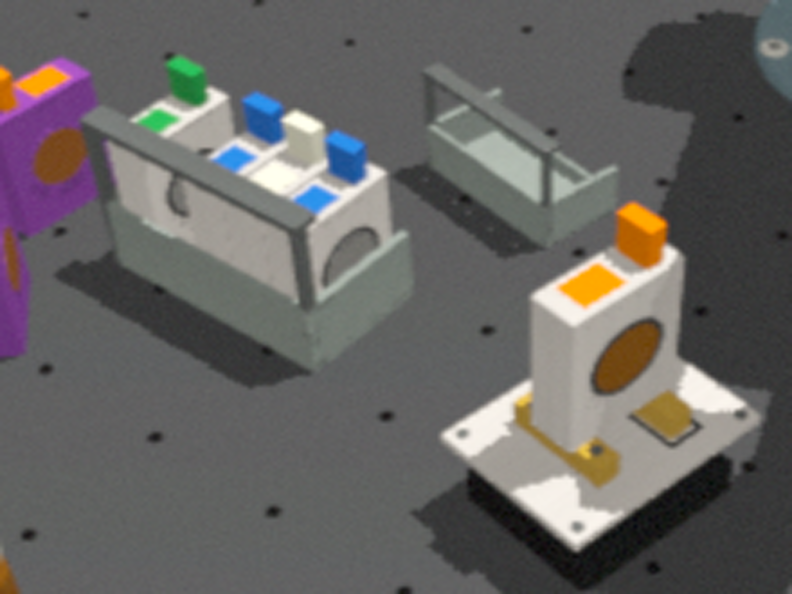

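View pics/t14z.png

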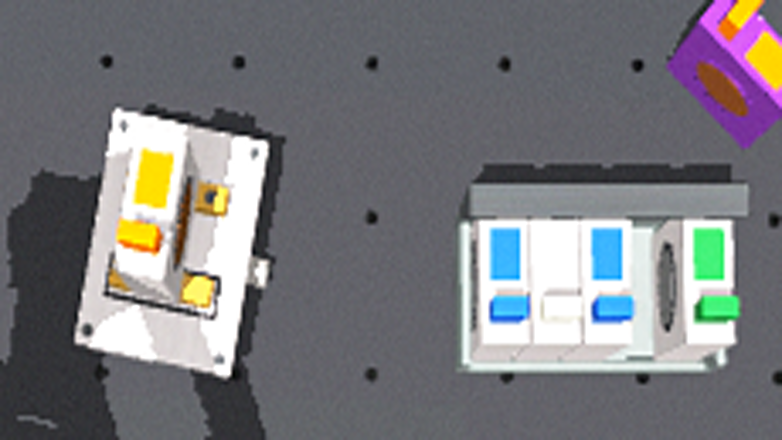

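```bash

python3 - <<'E'
from h import *
a=np.array; d=lambda v:np.degrees(np.arctan2(v[1],v[0]))
T=lambda l,z:onz('top',a(l,float)/[3.4,4]-.4+[230,130],z)
S=lambda l,z:onz('side',a(l,float)/[3.6,3.3]-.4+[180,120],z)
th=np.radians(-10); e=a([np.cos(th),np.sin(th),0]); f=a([-np.sin(th),np.cos(th),0])
C=T([[115,108],[270,140],[230,377],[75,344]],.07).mean(0); D=S([[690,362],[765,420],[578,550],[440,437]],.07).mean(0)
print('stage',C,D)
# label centre in cassette frame: rack label (.511,-.2368) vs tab (.477,-.237) -> +12 mm from centre
L=T([[154,178]],.20)[0]; t=T([[139,231]],.23)[0]; print('top: label-based ctr off',[(L-.012*e-C)@e,(L-.012*e-C)@f],'tab-based',[(t+.022*e-C)@e,(t+.022*e-C)@f],'yaw',d(L-t))
L=S([[592,285]],.20)[0]; t=S([[640,215]],.23)[0]; print('side',[(L-.012*e-D)@e,(L-.012*e-D)@f],[(t+.022*e-D)@e,(t+.022*e-D)@f],d(L-t))
Z=T([[215,280],[213,307]],.09); print('spacer end(top)',[(z-C)@e for z in Z],[(z-C)@f for z in Z])
Z=S([[691,409],[666,430]],.09); print('spacer end+y side',[(z-D)@e for z in Z],[(z-D)@f for z in Z])
E
```

```text
stage [0.5208393  0.09086501 0.07      ] [0.52761429 0.10838491 0.07      ]
top: label-based ctr off [np.float64(0.0016083500238545704), np.float64(0.0018991797871805755)] tab-based [np.float64(0.0020376801449729933), np.float64(0.0011836028422862526)] yaw -8.778894454928322
side [np.float64(-0.00036654700103091255), np.float64(-0.014311089732895351)] [np.float64(-0.00033054526759502515), np.float64(-0.01591720684268849)] -7.292567632881015
spacer end(top) [np.float64(-0.019855081588977867), np.float64(-0.03568319846532684)] [np.float64(-0.0355435264757584), np.float64(-0.03720318483701687)]
spacer end+y side [np.float64(-0.03342785491826238), np.float64(-0.011638136733800895)] [np.float64(0.02073836143717462), np.float64(0.022898334666467846)]
```

```bash

python3 - <<'E'
from h import *
d=arm.calibration('side'); L=onz('side',np.array([[592,285]])/[3.6,3.3]-.4+[180,120],.2)[0]; print('side ctr', L-.012*np.array([.985,-.174,0]),'vs (.5252,.0944)')
for n in('side','top'):
    for f in (n+'0.png',n[0]+'14.png'):
        h=cv2.cvtColor(cv2.imread('pics/'+f),cv2.COLOR_BGR2HSV); r=h[130:240,350:450] if n=='top' else h[120:230,200:300]
        for nm,lo,hi in(('blue',100,115),('green',50,80)):
            k=((r[...,0]>lo)&(r[...,0]<hi)&(r[...,1]>150)).astype(np.uint8); q,l,s,c=cv2.connectedComponentsWithStats(k); print(f,nm,[c[i].round(1).tolist() for i in range(1,q) if s[i,4]>15])
arm.get_obs()
E
```

```text
side ctr [0.52476591 0.09435911 0.2       ] vs (.5252,.0944)
side0.png blue [[53.0, 34.9], [75.7, 46.9], [44.4, 47.6], [67.0, 60.0]]
side0.png green [[31.1, 23.7], [23.4, 36.0]]
s14.png blue [[52.8, 34.9], [75.7, 46.9], [44.5, 47.7], [67.1, 60.0]]
s14.png green [[31.5, 23.7], [23.4, 36.0]]
top0.png blue [[28.5, 63.0], [58.3, 62.8], [29.2, 76.7], [59.6, 76.6]]
top0.png green [[88.2, 63.1], [90.7, 76.6]]
t14.png blue [[28.5, 63.0], [58.3, 62.9], [28.6, 76.8], [59.4, 76.7]]
t14.png green [[88.2, 63.1], [90.7, 76.6]]
```

Neighbours have not moved and the cassette is centred; handing in.

```bash
python3 -c "
from cell import arm
print(arm.close_job())"
```

```text
the job is handed in; nothing more can be done
None
```

I laid the loose spacer in the outline, took out the orange-tab cassette and set it upright across both bars. I then let go, moved the arm clear and handed the job in at about 20 s. The job reports no verdict.

- **Cassette removal:** I pinched it by the tab and tipped it about 0.24 rad over the lip. Then I drew it out along its leaning axis.
- **Cassette position:** in the last pictures its centre is about 2–3 mm from the stage centre by the top camera and under 1 mm by the side camera.
- **Cassette angle:** its yaw reads about −8.8° (top) and −7.3° (side), against about −10° for the stage. The tool was at −10.15° when it let go, so I put this down to picking points by eye. All of these readings are inside the 0.14 rad (8°) limit.
- **Spacer:** it lies within about 1–3 mm of the mark by the wrist and top views. A side-view check of its end, and a first side estimate of the cassette's offset, came out wrong because the cassette hid a stage corner. I redid only the cassette's offset against the earlier corner measurement.
- **Other cassettes:** I compared the blue and green tabs and labels in the first and last pictures. They shifted by less than 1 pixel. I checked the white one by eye only, and it stands in place.

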